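# Spring a wire spool into the bench dispenser

### The arm

A 7-joint arm with a two-finger parallel gripper is mounted at the origin on the work surface. World frame = base frame: x ahead of the robot, y to its left, z up, the work surface at z = 0. Lengths are in m, angles in degrees, forces in N, time in s.
With the tool pointing down it reaches from about 0.4 to 0.85 m from the base axis. Payload 4.5 kg.
Tool frame: the origin (TCP) lies at the very end of the fingers, on their centre line; the grasp point (between the pads) lies 19 mm behind it; x points along the fingers, y is the direction in which the jaws open and shut, and the axes are right-handed (so a half turn about x gives the same grasp; the last joint's range is limited). The gripper opens to 85 mm and grips with 20 to 120 N. Pads are 22 mm wide; open, the fingers measure 114 mm over their backs; the gripper's body (76 mm by 85 mm) begins 54 mm behind the grasp point. The pads swing forward as they close: fully open they stand 13 mm farther back than shut.
Start: joints at [67.082, 39.483, -11.15, 89.685, 9.013, 51.709, -12.324], TCP at [0.263, -0.567, 0.231] pointing down, gripper open.
Joint ranges: [-172.22, 172.22], [-26.19, 119.32], [-84.43, 86.54], [7.71, 146.69], [-57.33, 237.33], [2.42, 119.75], [-152.13, 152.13]. Speed limits (degrees/s): [147.25, 147.25, 180, 180, 180, 180, 180].

### API

Orientations are given as [roll, pitch, yaw] about the fixed x, y, z axes, in that order (R = Rz(yaw) Ry(pitch) Rx(roll)).
In Python, from cell import r, read_camera gives the robot as it stands. The module is installed in compiled form; this text tells all that it offers.
- The arm moves only by the shell command python3 -m creep 'ROWS' [FORCE]. ROWS is JSON, a list of rows, each an object with "hand": the opening, from 0 (shut) to 1 (fully open); "travel": the shift along the world's x, y, z as a fraction of full scale, a list of three; "twist": the turn, a rotation vector about the world's x, y, z as a fraction of full scale, a list of three. A call has 1 to 20 rows; each row is the pose to reach, as a shift and turn from the pose commanded when the call began, turning the shorter way round; what a row does not reach only later rows make up. Full scale, the value 1, is 0.4 m for a shift and 180 degrees for a turn. A row lasts 1/12 s, in which the tool goes at most 41.7 mm and 7.16 degrees, less where a joint would pass 70% of its speed; a pose out of reach is approached as far as the arm can. A call with a number of a shift or a turn outside -1 to 1 is refused whole. A call with a gripper value outside its range is refused whole. The fingers move at their own pace and stop on an object; FORCE is the grip in N (left out, the last holds). Time passes only in rows, so rows that repeat a pose let the fingers close. It gives the time, the measured TCP pose, the force and the opening at its end, in the units of the state.
- r.read_state(): the state, without advancing time (a new reading comes with each control period).
- read_camera(name): name is "side" or "top"; returns a dict with "img" (384x512x3 uint8, blue, green, red), "camera_matrix" (3x3 intrinsics, pixels), "position" and "orientation" of the camera in the world. Camera axes: x right, y down, z forward; pixel columns grow to the right and rows downward; lengths in m; the calibration is good to about 2 mm. A picture is of the moment at which its call begins. There is no depth.
- r.finish_job(): hands the job in, once; it reports no verdict.
The state is a dict: "time_s": time; "joint_positions": joint angles; "joint_vel": joint speeds; "joint_efforts": joint torques, N m; "ee_pos": TCP position; "eef_rot": TCP orientation; "contact_force": force on the tool from outside, world axes, zero at the start; "wrist_torque": the same for the moment, N m; "grip_width": opening from 0.0 (shut) to 1.0 (fully open).
Only numpy, scipy, OpenCV 4.12 (cv2) and the standard library are available. Lean on these libraries where they do the work, as an engineer would, in place of code of your own. Each camera call takes 0.05 s, during which the arm holds its last target.

### The job

Take the spool of copper wire out of its foam tray and load it into the blue-cheeked wire dispenser: put the sprung steel end of its spindle into one cup (either will do), push just far enough against the spring to swing the stiff black end down past the other cheek, ease it back out on its spring until both ends are fully home in their cups, and only then let go. Be gentle with the dispenser: do not ram the spring solid, lean hard on the cheeks or let the spindle snap home by itself, and leave the circuit discs and the brass weight where they are.

Things in the scene. Friction and masses are not known exactly. Their poses are not given: they have to be found in the camera images.
- spool: Wire spool fixed on its spindle, 200 to 370 g. Origin: its centre, on the spindle axis; axis = the body's y, sprung end at +y. Grey flanges of diameter 60 mm with 50 mm clear between them, 58 mm over both; copper winding between, diameter 45 mm, firm to grip across. Black tube, diameter 16 mm, goes on to 41 mm from the origin on the sprung side, 56 mm on the stiff side.
- spring_tip (a point): Outermost point of the sprung end: steel rod of diameter 9 mm, its end edge bevelled 1 mm, 30 mm out of the tube when free (tip 71 mm from the spool's origin). It slides into the tube against a spring by at most 15 mm, then stops solid: about 7 N to start it, 9 N at 4 mm, 13.5 N at 13 mm, 14.5 N at 15 mm. The point moves with the rod.
- fixed_tip (a point): Outermost point of the stiff end: black stub of diameter 9 mm, 15 mm long, its end edge bevelled 1 mm; tip 71 mm from the spool's origin. Tip to tip the spindle is 142 mm free and 138 mm home in both cups; with the rod on one cup's floor the stub passes the other cheek's inner face only when under 129 mm (rod pushed in 13 mm).
- dispenser: Wire dispenser, fixed. Dark steel base 130 x 190 mm, top 12 mm above the bench; two upright blue cheeks, 46 mm wide (x), 13 mm thick, reaching 89 mm above the bench, inner faces at y = +60 and -60 mm (120 mm clear). Low steel wire guide along y at x = -54 mm, 37 mm high. Origin: centre of the base at bench height; y runs from the right to the left cheek. Its cheeks bear at most 25 N.
- cup_left (a point): Centre of the floor of the blind round cup in the inner face of the left (+y) cheek. Cup: white floor, diameter 13 mm, 9 mm deep, mouth chamfered 2 mm, axis along the dispenser's y, 75 mm above the bench, 14 mm under the cheek's top edge. It lies 69 mm along +y from the dispenser's middle.
- cup_right (a point): The same for the right (-y) cheek; its mouth looks towards +y. Point 69 mm along -y from the dispenser's middle.
- tray: Black foam tray, fixed, 150 x 200 mm, floor 10 mm above the bench, rim 16 mm high. The spool's flanges lie on the floor between four chocks (8 mm high, beside the flanges only): spindle level, along the tray's y, axis 40 mm above the bench; beside the winding there is free room for fingers. Origin: centre of the underside.
- disc_a: Blue round plug-in circuit disc on a clear foot, diameter 60 mm, 28 mm high; bystander. Origin: centre of the underside.
- disc_b: A second blue circuit disc of the same size; bystander. Origin: centre of the underside.
- weight: Brass weight with a knob, diameter 44 mm, 54 mm high; bystander. Origin: centre of the underside.
Not all that is in view belongs to the job. Of the things like the tray, leave any that is purple; of the rest the larger one is meant.

How it is judged:
By the outcome, as a careful person would: the job done as asked, in the order asked, and still so for the second after the job is handed in, with the robot touching nothing.
It also fails if it takes over 69 s, if anything falls off the work surface, if the arm or the gripper's body presses on something with over 40 N, if the wrist force passes 120 N, or if a joint passes its speed limit or range.

## Working session

There is one attempt and no reset: what is moved stays moved. The work goes in short steps, Python scripts to look and compute and a shell command to move; the robot and the scene stay as the last step left them, time stands still between calls to the robot, and variables do not carry over. Pictures are saved under pics/ and viewed, and the job is handed in when it is done.

```bash
mkdir -p pics; python3 - <<'E'
from cell import r, read_camera
import cv2,numpy as np
print(r.read_state())
for n in ("side","top"):
    d=read_camera(n); cv2.imwrite(f"pics/{n}0.png",d["img"]); print(n,d["camera_matrix"],d["position"],d["orientation"])
    np.save(f"pics/{n}0.npy",d["img"])
E
```

```text
{'time_s': 0.0, 'joint_positions': array([ 67.08360661,  39.53354946, -11.14689969,  89.74651799,
         9.01168766,  51.70854764, -12.32425616]), 'joint_vel': array([ 0.00196413,  0.03014675,  0.01279801, -0.02410616,  0.02036535,
       -0.0491825 ,  0.02579315]), 'joint_efforts': array([-6.12245913e-04, -5.39609349e+01, -1.26633659e+00, -1.58542925e+01,
        9.18590755e-03,  9.57473181e-03,  8.69907581e-06]), 'ee_pos': array([ 0.26238017, -0.56652943,  0.23047331]), 'eef_rot': array([-86.97330963,  89.89328988, 117.88579685]), 'contact_force': array([ 0.59297368,  0.3190461 , -0.63682734]), 'wrist_torque': array([-0.00109094,  0.06511308, -0.02772859]), 'grip_width': 1.002870257706527}
side [[395.04572476   0.         263.13247303]
 [  0.         395.04572476 193.88795434]
 [  0.           0.           1.        ]] [0.06040097 0.61484268 0.86780297] [-1.37370771e+02  1.01387538e-01 -1.43135841e+02]
top [[470.48216718   0.         257.04368418]
 [  0.         470.48216718 187.84562821]
 [  0.           0.           1.        ]] [0.32677163 0.04708244 1.25653065] [-171.86841133    0.25268621  -90.89592979]
```

View pics/side0.png

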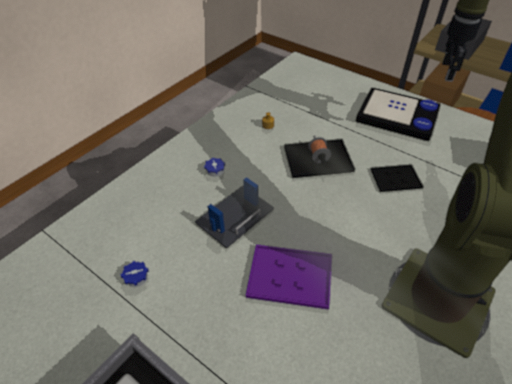

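View pics/top0.png

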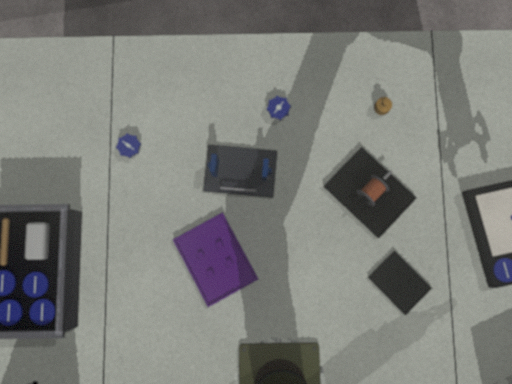

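Top view: spool with copper winding in the black tray at about (374,189). The smaller black tray is at (400,281), the purple one at (215,258), the dispenser at (240,170), the discs at (128,146) and (279,107), and the weight at (383,105). Next I'll take enlarged crops.

```bash
cat > h.py <<'E'
import numpy as np,cv2
from scipy.spatial.transform import Rotation as R
from scipy.optimize import least_squares
CAM={"side":(395.04572476,263.13247303,193.88795434,[0.06040097,0.61484268,0.86780297],[-137.370771,0.101387538,-143.135841]),
"top":(470.48216718,257.04368418,187.84562821,[0.32677163,0.04708244,1.25653065],[-171.86841133,0.25268621,-90.89592979])}
def proj(n,p):
    f,cx,cy,t,o=CAM[n]; p=np.atleast_2d(p)
    q=R.from_euler("xyz",o,degrees=True).inv().apply(p-np.array(t))
    return np.c_[f*q[:,0]/q[:,2]+cx,f*q[:,1]/q[:,2]+cy]
def ray(n,uv):
    f,cx,cy,t,o=CAM[n]
    return np.array(t),R.from_euler("xyz",o,degrees=True).apply([(uv[0]-cx)/f,(uv[1]-cy)/f,1])
def atz(n,uv,z):
    t,d=ray(n,uv); return t+d*(z-t[2])/d[2]
def tri(us,ut):
    return least_squares(lambda p:np.r_[proj("side",p)[0]-us,proj("top",p)[0]-ut],[.5,0,.05]).x
def crop(img,x0,y0,w,h,s,fn):
    c=cv2.resize(img[y0:y0+h,x0:x0+w],None,fx=s,fy=s,interpolation=cv2.INTER_CUBIC)
    c=np.clip(c.astype(float)*1.5+15,0,255).astype(np.uint8)
    for k in range(0,w,10):
        cv2.line(c,(k*s,0),(k*s,6),(0,255,255),1)
        if k%20==0: cv2.putText(c,str(x0+k),(k*s+2,16),0,.4,(0,0,255),1)
    for k in range(0,h,10):
        cv2.line(c,(0,k*s),(6,k*s),(0,255,255),1)
        cv2.putText(c,str(y0+k),(8,k*s+5),0,.4,(0,0,255),1)
    cv2.imwrite(fn,c)
E
python3 - <<'E'
from h import *
t=np.load("pics/top0.npy");s=np.load("pics/side0.npy")
crop(t,320,140,100,70,8,"pics/t_sp.png");crop(t,195,135,90,70,8,"pics/t_di.png")
crop(s,275,125,90,60,8,"pics/s_sp.png");crop(s,190,170,90,75,8,"pics/s_di.png")
E
```

```text
(no output)
```

View pics/t_sp.png

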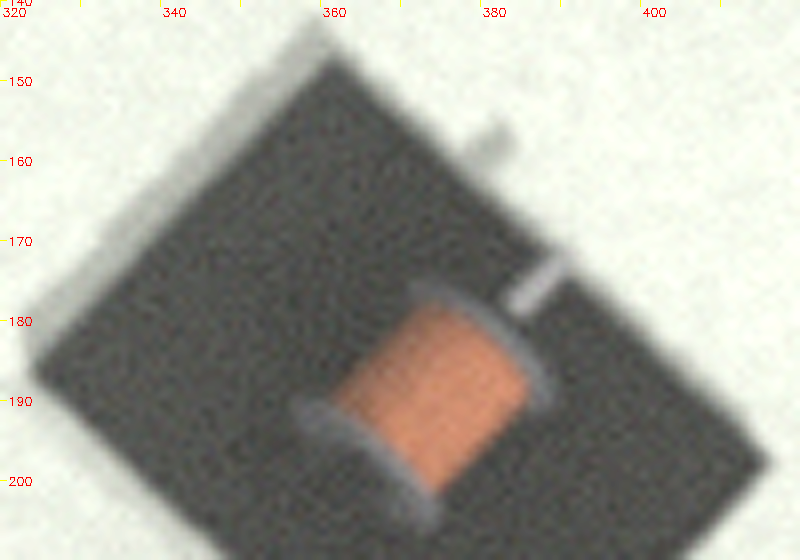

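View pics/t_di.png

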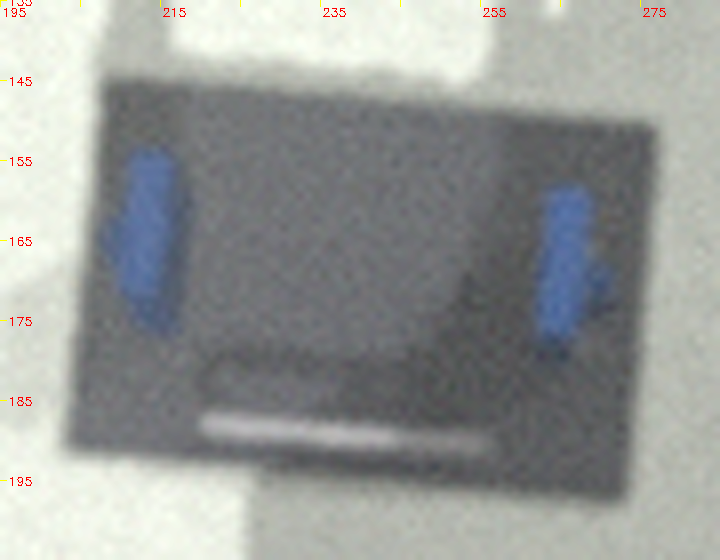

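View pics/s_sp.png

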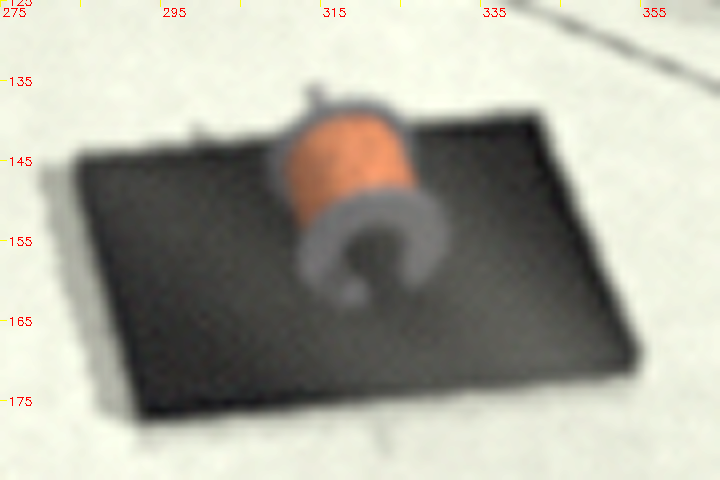

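View pics/s_di.png

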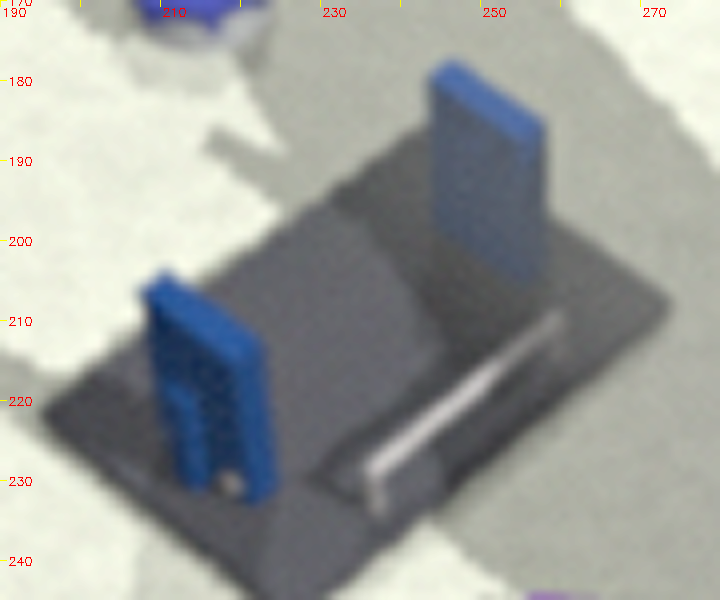

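```bash
cat > fit.py <<'E'
from h import *
def place(p,x,y,yaw): return R.from_euler("z",yaw,degrees=True).apply(p)+[x,y,0]
def edgefit(imgs,edges,x0,it=6,half=4,free=3,bias=True,verbose=True):
    """edges: dict cam->list of (P,Q) model segs (local). params x,y,yaw"""
    x=np.array(x0,float); 
    G={n:cv2.GaussianBlur(i.astype(np.float32),(0,0),0.8) for n,i in imgs.items()}
    for k in range(it):
        hw=half if k<3 else 2.
        obs=[]
        for n,es in edges.items():
            for P,Q in es:
                u=np.linspace(.12,.88,15)[:,None]; L=np.array(P)*(1-u)+np.array(Q)*u
                px=proj(n,place(L,*x)); d=px[-1]-px[0]; d/=np.linalg.norm(d); nn=np.array([-d[1],d[0]])
                s=np.arange(-hw-.5,hw+.51,.25)
                pts=px[:,None]+s[None,:,None]*nn
                v=cv2.remap(G[n],pts[...,0].astype(np.float32),pts[...,1].astype(np.float32),cv2.INTER_LINEAR)
                g=np.abs(v[:,2:]-v[:,:-2]).sum(-1).mean(0)   # average profile along the seg
                j=g.argmax(); o=s[1:-1][j]
                w=g*(np.abs(s[1:-1]-o)<=1.01)*(g>g[j]*.3); o=(w*s[1:-1]).sum()/w.sum()
                obs.append((n,L[[0,7,14]],px[[0,7,14]]+o*nn,nn,o,g[j]))
        f=lambda q:np.concatenate([((proj(n,place(L,*q))-t)@nn) for n,L,t,nn,_,_ in obs])
        x=least_squares(f,x,loss="soft_l1",f_scale=.4,x_scale=[.01,.01,1]).x
    if verbose:
        print(x.round(5)); 
        res=f(x).reshape(-1,3).mean(1)
        for (n,L,t,nn,o,g),rr in zip(obs,res): print(n,L[1].round(3),"res px %.2f grad %.0f"%(rr,g))
    return x
bx=lambda x,y,z:(x,y,z)
B=[(.065,.095,.012),(.065,-.095,.012),(-.065,-.095,.012),(-.065,.095,.012)]
T=[(.075,.1,.016),(.075,-.1,.016),(-.075,-.1,.016),(-.075,.1,.016)]
def loop(c): return [(c[i],c[(i+1)%4]) for i in range(4)]
E
python3 - <<'E'
from fit import *
t=np.load("pics/top0.npy");s=np.load("pics/side0.npy")
im={"top":t,"side":s}
# manual init dispenser
loc=np.array(B+[(-.054,.05,.037)]); 
tp=np.array([[207.9,145],[277.1,150.6],[273.5,197.5],[203.1,191]])
x0=least_squares(lambda q:(proj("top",place(np.array(B),*q))-tp).ravel(),[.4,.08,0],x_scale=[.1,.1,10]).x
print("init top",x0)
ck=[]
def ctop(s): return [(.023,s*.06,.089),(.023,s*.073,.089),(-.023,s*.073,.089),(-.023,s*.06,.089)]
for cams in (["top"],["side"],["top","side"]):
    E={}
    if "top" in cams: E["top"]=loop(B)[:3]+[loop(B)[3]]+[(ctop(1)[0],ctop(1)[3]),(ctop(1)[1],ctop(1)[2]),(ctop(-1)[0],ctop(-1)[3]),(ctop(-1)[1],ctop(-1)[2])]
    if "side" in cams: E["side"]=[loop(B)[1],loop(B)[2]]+[(ctop(1)[0],ctop(1)[3]),(ctop(-1)[1],ctop(-1)[2]),(ctop(-1)[0],ctop(-1)[3])]+[(ctop(1)[1],ctop(1)[2])]
    print(cams); edgefit({c:im[c] for c in cams},E,x0)
# tray
tt=np.array([[334,57],[772,460]])/8+[320,140]
print("tray corners z.016",atz("top",tt[0],.016),atz("top",tt[1],.016), atz("top",[320+35/8,140+370/8],.016))
E
```

```text
init top [ 0.55153466  0.09384906 -5.88383387]
['top']
[ 0.55294  0.09521 -5.88095]
top [0.065 0.    0.012] res px 0.13 grad 23
top [ 0.    -0.095  0.012] res px -0.19 grad 27
top [-0.065  0.     0.012] res px 0.13 grad 25
top [0.    0.095 0.012] res px -0.25 grad 34
top [0.    0.06  0.089] res px 0.24 grad 8
top [0.    0.073 0.089] res px -1.81 grad 10
top [ 0.    -0.06   0.089] res px -0.17 grad 10
top [ 0.    -0.073  0.089] res px 0.49 grad 8
['side']
[ 0.54931  0.09459 -5.96228]
side [ 0.    -0.095  0.012] res px -0.09 grad 13
side [-0.065  0.     0.012] res px -0.00 grad 28
side [0.    0.06  0.089] res px -0.02 grad 16
side [ 0.    -0.073  0.089] res px -0.03 grad 20
side [ 0.    -0.06   0.089] res px 0.20 grad 9
side [0.    0.073 0.089] res px -0.04 grad 15
['top', 'side']
[ 0.55213  0.09491 -5.8321 ]
top [0.065 0.    0.012] res px 0.10 grad 23
top [ 0.    -0.095  0.012] res px -0.23 grad 28
top [-0.065  0.     0.012] res px -0.26 grad 25
top [0.    0.095 0.012] res px -0.02 grad 35
top [0.    0.06  0.089] res px 0.01 grad 8
top [0.    0.073 0.089] res px -1.79 grad 8
top [ 0.    -0.06   0.089] res px -0.20 grad 10
top [ 0.    -0.073  0.089] res px 0.25 grad 8
side [ 0.    -0.095  0.012] res px -0.02 grad 12
side [-0.065  0.     0.012] res px 0.93 grad 28
side [0.    0.06  0.089] res px 0.27 grad 18
side [ 0.    -0.073  0.089] res px 0.24 grad 20
side [ 0.    -0.06   0.089] res px 0.28 grad 9
side [0.    0.073 0.089] res px 0.01 grad 15
tray corners z.016 [ 0.61030914 -0.23401414  0.016     ] [ 0.47135282 -0.37260068  0.016     ] [ 0.50546394 -0.12957531  0.016     ]
```

```bash
cat > spool.py <<'E'
from fit import *
from scipy.optimize import minimize
S=8
def cyl(y0,y1,r,n=40):
    a=np.linspace(0,2*np.pi,n,endpoint=False)
    return np.vstack([np.c_[r*np.cos(a),np.full(n,y),r*np.sin(a)] for y in (y0,y1)])
def rend(n,Rm,c,win):
    """copper mask over window (x0,y0,w,h)"""
    x0,y0,w,h=win; m=np.zeros((h*S,w*S),np.uint8)
    def hull(P,val):
        p=(proj(n,P@Rm.T+c)-[x0,y0]+.5)*S
        cv2.fillConvexPoly(m,cv2.convexHull(np.round(p*16).astype(np.int32)),int(val),cv2.LINE_8,4)
    ax=Rm[:,1]; s=np.sign((np.array(CAM[n][3])-c)@ax) or 1
    hull(cyl(-.025,.025,.0225),255)
    hull(cyl(s*.025,s*.029,.03),0)   # near flange on top
    return cv2.resize(m,(w,h),interpolation=cv2.INTER_AREA).astype(float)/255
def copper(img):
    b,g,r_=[img[...,i].astype(float) for i in range(3)]
    q=(r_-b)/(r_+b+30); return q
def fitspool(imgs,wins,p0,zfix=None,tol=1e-5):
    obs={}
    for n,im in imgs.items():
        x0,y0,w,h=wins[n]; q=copper(im)[y0:y0+h,x0:x0+w]
        hi=np.percentile(q[q>.6*q.max()],50); lo=np.median(q); obs[n]=np.clip((q-lo)/(hi-lo),0,1)
    def cost(p):
        x,y,z,yaw=p[0],p[1],p[2]*1.,p[3]*100
        Rm=R.from_euler("z",yaw,degrees=True).as_matrix()
        return sum(((cv2.GaussianBlur(rend(n,Rm,np.array([x,y,z]),wins[n]),(0,0),.5)-obs[n])**2).sum() for n in imgs)
    free=[0,1,3] if zfix is not None else [0,1,2,3]
    base=np.array(p0,float); base[3]/=100
    if zfix is not None: base[2]=zfix
    def fu(v):
        p=base.copy();p[free]=v;return cost(p)
    best=minimize(fu,base[free],method="Nelder-Mead",options=dict(initial_simplex=np.vstack([base[free]]+[base[free]+.01*(np.arange(len(free))==i)*(5 if free[i]==3 else 1) for i in range(len(free))]),xatol=tol,fatol=1e-4,maxiter=400))
    p=base.copy();p[free]=best.x;p[3]*=100
    return p,best.fun
E
python3 - <<'E'
from spool import *
t=np.load("pics/top0.npy");s=np.load("pics/side0.npy")
im={"top":t,"side":s}; W={"top":(345,165,60,50),"side":(295,125,50,50)}
c=atz("top",(374,189),.06)
p0=[c[0],c[1],.04,-131]
print(p0)
for cams in (["top"],["side"],["top","side"]):
    print(cams,[ (a.round(4),b) for a,b in [fitspool({k:im[k] for k in cams},W,p0,.04)]])
print("z free",fitspool(im,W,p0))
x=edgefit(im,{"top":loop([(a,b,c) for a,b,c in T])},[.4878,-.253,-45])
x=edgefit(im,{"top":loop(T),"side":loop(T)},x)
# rod tip
print("tip top",atz("top",(389,172),.042),"tip tri",tri((275+318/8,125+88/8),(389,172)))
# cheek-top height check
print("left cheek +x outer / -x inner corner", tri((190+165/8,170+272/8),(195+132/8,135+152/8)), tri((190+547/8,170+128/8),(195+575/8,135+338/8)))
from cell import r
st=r.read_state(); print(st["ee_pos"],R.from_euler("xyz",st["eef_rot"],degrees=True).as_matrix().round(4))
E
```

```text
[np.float64(0.48992805057001587), np.float64(-0.2502607971106663), 0.04, -131]
['top'] [(array([ 4.891000e-01, -2.512000e-01,  4.000000e-02, -1.366979e+02]), np.float64(9.839903878121572))]
['side'] [(array([ 4.905000e-01, -2.530000e-01,  4.000000e-02, -1.359159e+02]), np.float64(2.7584200495271674))]
['top', 'side'] [(array([ 4.894000e-01, -2.514000e-01,  4.000000e-02, -1.364795e+02]), np.float64(14.48585855436158))]
z free (array([ 4.88909977e-01, -2.50354465e-01,  4.28955741e-02, -1.35673412e+02]), np.float64(12.653341504020908))
[  0.48996  -0.2499  -44.98903]
top [0.075 0.    0.016] res px 0.52 grad 36
top [ 0.    -0.1    0.016] res px -0.14 grad 49
top [-0.075  0.     0.016] res px 0.49 grad 39
top [0.    0.1   0.016] res px -0.15 grad 29
[  0.48962  -0.24873 -45.00716]
top [0.075 0.    0.016] res px 0.72 grad 36
top [ 0.    -0.1    0.016] res px -0.05 grad 48
top [-0.075  0.     0.016] res px 0.25 grad 39
top [0.    0.1   0.016] res px -0.44 grad 29
side [0.075 0.    0.016] res px 0.25 grad 45
side [ 0.    -0.1    0.016] res px -0.05 grad 64
side [-0.075  0.     0.016] res px 1.81 grad 47
side [0.    0.1   0.016] res px 0.32 grad 42
tip top [ 0.53663949 -0.29622128  0.042     ] tip tri [ 0.53525977 -0.29525607  0.04639636]
left cheek +x outer / -x inner corner [0.576916   0.1607027  0.09916164] [0.52075058 0.02453595 0.08655082]
[ 0.26238273 -0.56658248  0.23052979] [[-9.000e-04  4.204e-01 -9.073e-01]
 [ 1.500e-03 -9.073e-01 -4.204e-01]
 [-1.000e+00 -1.700e-03  1.000e-04]]
```

Fits: the dispenser is at about (0.552, 0.095) with yaw -5.85°. The spool is at (0.489, -0.251), z about 0.04, with its sprung end pointing at -45° (steel rod visible at top px (389,172)). Only this black tray holds a spool. I'll hover above it now.

```bash
python3 -m creep '[{"hand":1,"travel":[0.566,0.79,-0.2],"twist":[0,0,0.6095]},{"hand":1,"travel":[0.566,0.79,-0.2],"twist":[0,0,0.6095]},{"hand":1,"travel":[0.566,0.79,-0.2],"twist":[0,0,0.6095]},{"hand":1,"travel":[0.566,0.79,-0.2],"twist":[0,0,0.6095]},{"hand":1,"travel":[0.566,0.79,-0.2],"twist":[0,0,0.6095]},{"hand":1,"travel":[0.566,0.79,-0.2],"twist":[0,0,0.6095]},{"hand":1,"travel":[0.566,0.79,-0.2],"twist":[0,0,0.6095]},{"hand":1,"travel":[0.566,0.79,-0.2],"twist":[0,0,0.6095]},{"hand":1,"travel":[0.566,0.79,-0.2],"twist":[0,0,0.6095]},{"hand":1,"travel":[0.566,0.79,-0.2],"twist":[0,0,0.6095]},{"hand":1,"travel":[0.566,0.79,-0.2],"twist":[0,0,0.6095]},{"hand":1,"travel":[0.566,0.79,-0.2],"twist":[0,0,0.6095]},{"hand":1,"travel":[0.566,0.79,-0.2],"twist":[0,0,0.6095]},{"hand":1,"travel":[0.566,0.79,-0.2],"twist":[0,0,0.6095]},{"hand":1,"travel":[0.566,0.79,-0.2],"twist":[0,0,0.6095]},{"hand":1,"travel":[0.566,0.79,-0.2],"twist":[0,0,0.6095]},{"hand":1,"travel":[0.566,0.79,-0.2],"twist":[0,0,0.6095]},{"hand":1,"travel":[0.566,0.79,-0.2],"twist":[0,0,0.6095]}]' 90
cat > st.py <<'E'
from h import *
from cell import r
def state():
    s=r.read_state(); M=R.from_euler("xyz",s["eef_rot"],degrees=True).as_matrix()
    print("t %.2f"%s["time_s"],"pos",s["ee_pos"].round(4),"x",M[:,0].round(4),"y",M[:,1].round(4),"yawY %.2f"%np.degrees(np.arctan2(M[1,1],M[0,1])),"F",s["contact_force"].round(2),"M",s["wrist_torque"].round(3),"g %.3f"%s["grip_width"])
    return s,M
if __name__=="__main__":
    s,M=state(); print("q",s["joint_positions"].round(1))
E
python3 st.py; python3 - <<'E'
from cell import read_camera
import cv2,numpy as np
from h import crop
for n,w in (("side",(270,60,100,75)),("top",(320,140,100,75))):
    i=read_camera(n)["img"]; np.save(f"pics/{n}1.npy",i); crop(i,*((270,90,100,75) if n=="side" else w),6,f"pics/{n}1.png")
E
```

```text
time_s: 1.6
ee_pos: [0.4888, -0.2512, 0.151]
eef_rot: [-176.0, 90.0, 138.5]
contact_force: [-0.7, 0.0, 0.3]
grip_width: 1.002
t 1.60 pos [ 0.4888 -0.2512  0.151 ] x [-5.e-04  5.e-04 -1.e+00] y [ 0.7137  0.7004 -0.    ] yawY 44.46 F [-0.66  0.01  0.25] M [ 0.005 -0.017  0.02 ] g 1.002
q [ 43.5  44.1 -36.2 106.4  37.8  42.1  30.4]
```

View pics/side1.png

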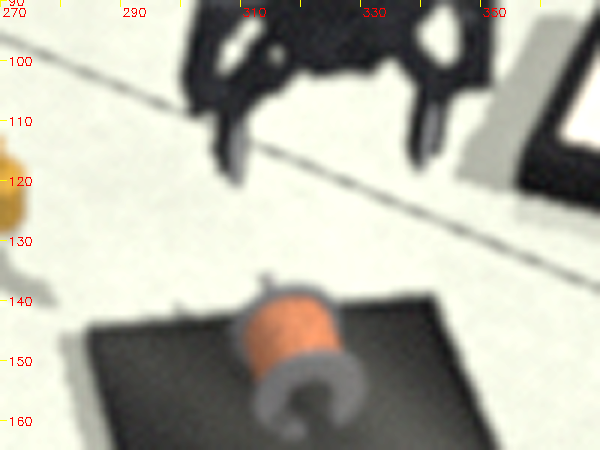

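View pics/top1.png

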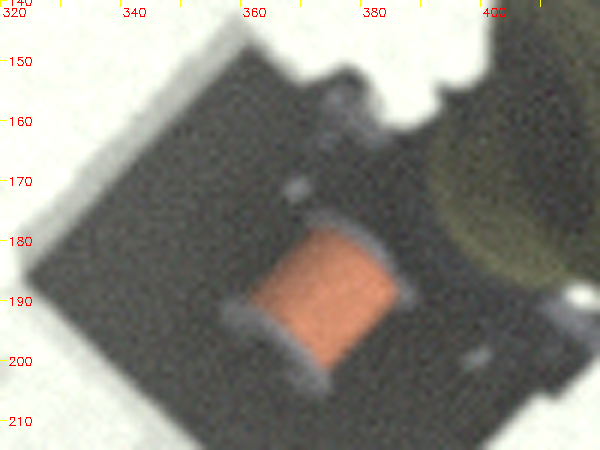

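```bash
python3 - <<'E'
from h import *
c=np.array([.4888,-.2512,.166]);d=np.array([.7137,.7004,0])
for k in (.0425,.05,.057,0): print(k,proj("top",[c+k*d,c-k*d]).round(1).tolist(),proj("side",[c+k*d,c-k*d]).round(1).tolist())
E
```

```text
0.0425 [[372.0, 170.6], [398.8, 195.8]] [[309.6, 118.8], [337.9, 116.5]]
0.05 [[369.7, 168.4], [401.2, 198.1]] [[307.1, 119.0], [340.4, 116.3]]
0.057 [[367.5, 166.4], [403.5, 200.2]] [[304.7, 119.2], [342.7, 116.1]]
0 [[385.4, 183.2], [385.4, 183.2]] [[323.8, 117.6], [323.8, 117.6]]
```

The fingertips show at side px (308,120) and (338,117), matching the projection of the TCP within about a pixel. In the top view the light finger facets at (368,171) and (397,199) straddle the spool. Descending.

```bash
python3 -m creep '[{"hand":1,"travel":[0.001,0,-0.08],"twist":[0,0,0]},{"hand":1,"travel":[0.001,0,-0.14],"twist":[0,0,0]},{"hand":1,"travel":[0.001,0,-0.2],"twist":[0,0,0]},{"hand":1,"travel":[0.001,0,-0.2],"twist":[0,0,0]},{"hand":1,"travel":[0.001,0,-0.24],"twist":[0,0,0]},{"hand":1,"travel":[0.001,0,-0.28],"twist":[0,0,0]},{"hand":1,"travel":[0.001,0,-0.31],"twist":[0,0,0]},{"hand":1,"travel":[0.001,0,-0.328],"twist":[0,0,0]},{"hand":1,"travel":[0.001,0,-0.328],"twist":[0,0,0]}]'
python3 st.py; python3 - <<'E'
from cell import read_camera
import cv2,numpy as np
from h import crop
for n,w in (("side",(270,90,100,75)),("top",(320,140,100,75))):
    i=read_camera(n)["img"]; np.save(f"pics/{n}2.npy",i); crop(i,*w,6,f"pics/{n}2.png")
E
```

```text
time_s: 2.45
ee_pos: [0.4891, -0.251, 0.0195]
eef_rot: [-143.3, 89.9, 171.3]
contact_force: [-0.3, 0.5, 0.0]
grip_width: 1.001
t 2.45 pos [ 0.4891 -0.251   0.0195] x [-1.4e-03  2.0e-04 -1.0e+00] y [ 0.7124  0.7018 -0.0009] yawY 44.57 F [-0.25  0.51  0.  ] M [ 0.035 -0.011 -0.031] g 1.001
q [ 37.   55.  -25.  109.7  50.   26.9  19.8]
```

View pics/side2.png

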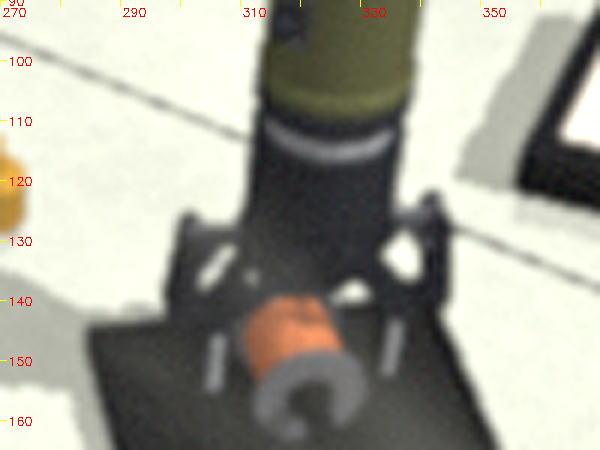

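View pics/top2.png

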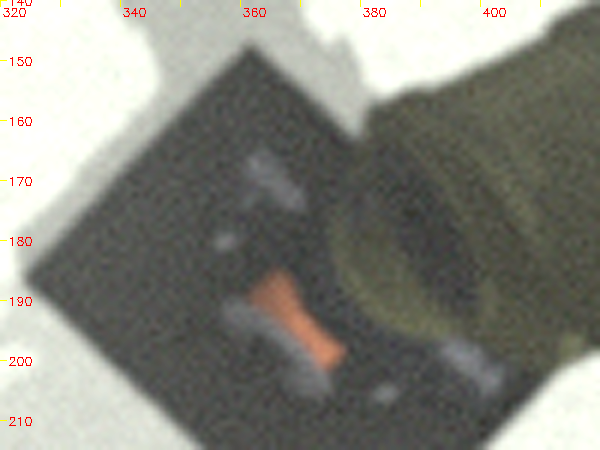

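The fingers straddle the winding symmetrically, with the light pads at side px (303,150) and (333,147) and the copper between them. Gripping, then a small lift.

```bash
python3 -m creep '[{"hand":0,"travel":[0,0,0],"twist":[0,0,0]},{"hand":0,"travel":[0,0,0],"twist":[0,0,0]},{"hand":0,"travel":[0,0,0],"twist":[0,0,0]},{"hand":0,"travel":[0,0,0],"twist":[0,0,0]},{"hand":0,"travel":[0,0,0],"twist":[0,0,0]},{"hand":0,"travel":[0,0,0],"twist":[0,0,0]},{"hand":0,"travel":[0,0,0],"twist":[0,0,0]},{"hand":0,"travel":[0,0,0],"twist":[0,0,0]},{"hand":0,"travel":[0,0,0],"twist":[0,0,0]},{"hand":0,"travel":[0,0,0],"twist":[0,0,0]}]' 100
python3 st.py
python3 -m creep '[{"hand":0,"travel":[0,0,0.03],"twist":[0,0,0]},{"hand":0,"travel":[0,0,0.08],"twist":[0,0,0]},{"hand":0,"travel":[0,0,0.15],"twist":[0,0,0]},{"hand":0,"travel":[0,0,0.23],"twist":[0,0,0]},{"hand":0,"travel":[0,0,0.3],"twist":[0,0,0]},{"hand":0,"travel":[0,0,0.36],"twist":[0,0,0]},{"hand":0,"travel":[0,0,0.36],"twist":[0,0,0]},{"hand":0,"travel":[0,0,0.36],"twist":[0,0,0]}]'
python3 st.py; python3 - <<'E'
from cell import read_camera
import cv2,numpy as np
from h import crop
for n,w in (("side",(270,70,100,75)),("top",(330,130,100,75))):
    i=read_camera(n)["img"]; np.save(f"pics/{n}3.npy",i); crop(i,*w,7,f"pics/{n}3.png")
E
```

```text
time_s: 3.38
ee_pos: [0.4898, -0.2516, 0.021]
eef_rot: [-0.8, 89.9, -46.3]
contact_force: [-1.1, -0.8, 6.1]
grip_width: 0.503
t 3.38 pos [ 0.4898 -0.2516  0.021 ] x [ 9.e-04 -1.e-03 -1.e+00] y [ 0.7126  0.7016 -0.    ] yawY 44.55 F [-1.09 -0.79  6.09] M [-0.025  0.209  0.012] g 0.503
q [ 37.   54.9 -25.1 109.6  50.   27.   19.8]
time_s: 4.05
ee_pos: [0.4898, -0.2514, 0.1654]
eef_rot: [21.4, 89.9, -24.0]
contact_force: [-0.1, -0.2, -3.1]
grip_width: 0.502
t 4.05 pos [ 0.4898 -0.2514  0.1654] x [ 2.e-03 -9.e-04 -1.e+00] y [0.7127 0.7015 0.0008] yawY 44.55 F [-0.05 -0.2  -3.13] M [ 0.017 -0.028  0.045] g 0.502
q [ 44.2  43.1 -37.3 105.8  36.8  43.8  31.3]
```

View pics/side3.png

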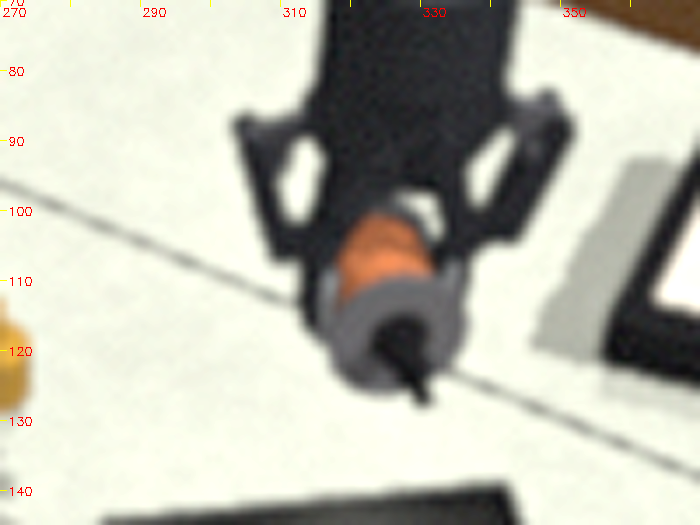

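View pics/top3.png

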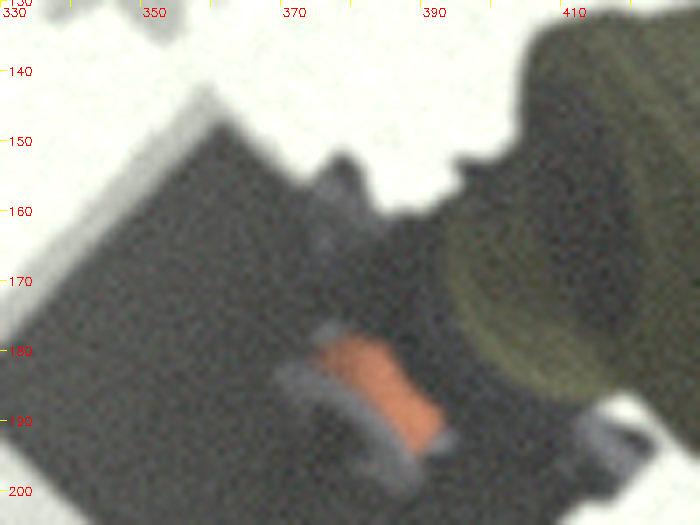

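```bash
cat > ov.py <<'E'
from spool import *
def draw(img,n,Rm,c,win,s,fn,rodlen=.071):
    x0,y0,w,h=win
    im=cv2.resize(img[y0:y0+h,x0:x0+w],None,fx=s,fy=s,interpolation=cv2.INTER_CUBIC)
    im=np.clip(im.astype(float)*1.5+15,0,255).astype(np.uint8)
    for (a,b,r_),col in [((-.029,-.025,.03),(0,255,0)),((.025,.029,.03),(0,200,200)),((-.025,.025,.0225),(255,255,0)),((-.056,-.029,.008),(255,0,255)),((-.071,-.056,.0045),(255,0,0)),((.029,.041,.008),(255,0,255)),((.041,rodlen,.0045),(0,0,255))]:
        p=(proj(n,cyl(a,b,r_)@Rm.T+c)-[x0,y0]+.5)*s
        cv2.polylines(im,[cv2.convexHull(p.astype(np.float32)).astype(np.int32)],True,col,1)
    for k in range(0,w,10): cv2.putText(im,str(x0+k),(k*s,10),0,.35,(0,0,255),1)
    for k in range(0,h,10): cv2.putText(im,str(y0+k),(0,k*s+4),0,.35,(0,0,255),1)
    cv2.imwrite(fn,im)
def toolspool(ee,M,off=(0,0,0),pitch=0):
    """spool frame from tool: spool y = -tool z*sgn horizontally; off in (jaw y, axis, up)"""
    ax=np.cross(M[:,0],M[:,1]) # tool z
    return ax
E
python3 - <<'E'
from ov import *
from st import state
s,M=state()
z=M[:,2]; print("tool z",z)
# spool +y (sprung) = +-tool z
sg=np.sign(z@np.array([.7,-.7,0])); print(sg)
Y=sg*z; X=-M[:,0]; X=np.cross(Y,-M[:,0]);Rm=np.c_[X,Y,np.cross(X,Y)]
c=s["ee_pos"]-.019*M[:,0]; print(c,Rm.round(3))
draw(np.load("pics/side3.npy"),"side",Rm,c,(290,70,70,70),9,"pics/ovs3.png")
draw(np.load("pics/top3.npy"),"top",Rm,c,(350,150,70,60),9,"pics/ovt3.png")
E
```

```text
t 4.15 pos [ 0.4881 -0.2512  0.1631] x [-2.7e-03  5.0e-04 -1.0e+00] y [ 0.7125  0.7016 -0.0016] yawY 44.56 F [-0.26 -0.06 -2.93] M [-0.001 -0.014 -0.057] g 0.498
tool z [ 0.70162146 -0.71254635 -0.002242  ]
1.0
[ 0.48814215 -0.25116644  0.18211772] [[-0.713  0.702  0.003]
 [-0.702 -0.713 -0.   ]
 [ 0.002 -0.002  1.   ]]
```

View pics/ovs3.png

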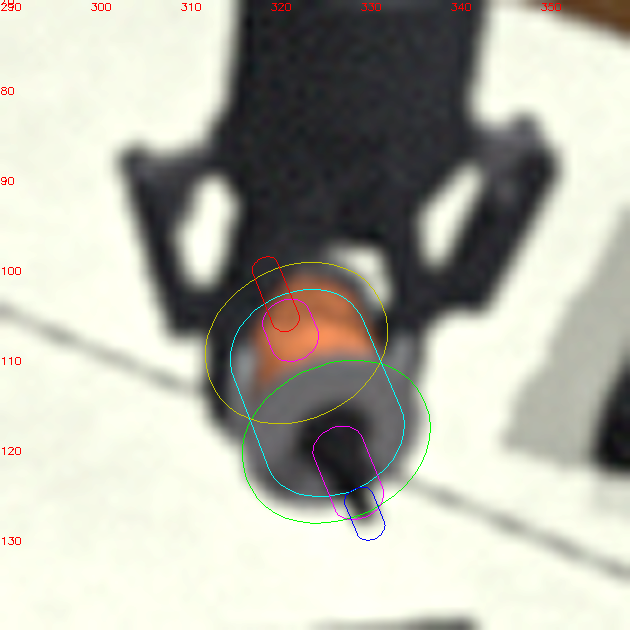

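View pics/ovt3.png

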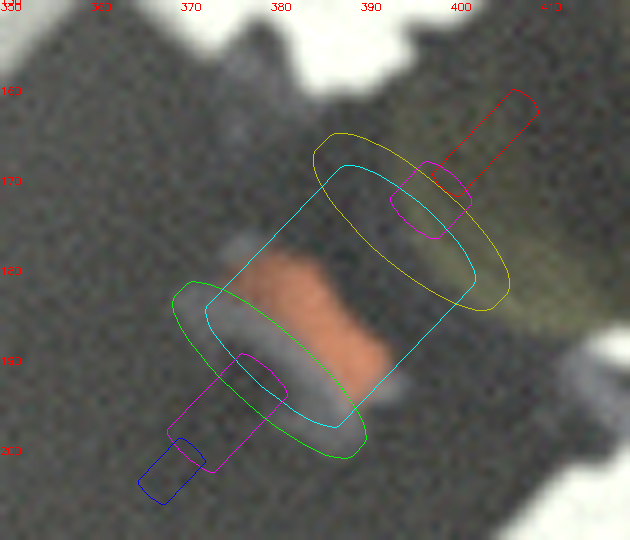

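Grasped: the force shows about 3.1 N of weight and the black stub is visible at side px (330,128). Next I'll turn it -50.4° and hover over the dispenser.

```bash
python3 -m creep '[{"hand":0,"travel":[0.015,0.08,0],"twist":[0,0,-0.03]},{"hand":0,"travel":[0.03,0.16,0],"twist":[0,0,-0.06]},{"hand":0,"travel":[0.045,0.25,0],"twist":[0,0,-0.09]},{"hand":0,"travel":[0.06,0.34,0],"twist":[0,0,-0.12]},{"hand":0,"travel":[0.08,0.43,0],"twist":[0,0,-0.15]},{"hand":0,"travel":[0.1,0.52,0],"twist":[0,0,-0.18]},{"hand":0,"travel":[0.11,0.61,0],"twist":[0,0,-0.21]},{"hand":0,"travel":[0.13,0.7,-0.01],"twist":[0,0,-0.24]},{"hand":0,"travel":[0.14,0.78,-0.02],"twist":[0,0,-0.26]},{"hand":0,"travel":[0.15,0.84,-0.03],"twist":[0,0,-0.275]},{"hand":0,"travel":[0.155,0.865,-0.03],"twist":[0,0,-0.28]},{"hand":0,"travel":[0.155,0.865,-0.03],"twist":[0,0,-0.28]},{"hand":0,"travel":[0.155,0.865,-0.03],"twist":[0,0,-0.28]},{"hand":0,"travel":[0.155,0.865,-0.03],"twist":[0,0,-0.28]}]'
cat > look.py <<'E'
import sys
from ov import *
from st import state
from cell import read_camera
def frames(s,M,sg=1,da=0,dh=0,pitch=0):
    Y=sg*M[:,2]; U=-M[:,0]; X=np.cross(Y,U); Rm=np.c_[X,Y,U]
    if pitch: Rm=Rm@R.from_euler("x",pitch,degrees=True).as_matrix()
    c=s["ee_pos"]+.019*U+da*Y+dh*U
    return Rm,c
if __name__=="__main__":
    k=sys.argv[1]; a=[float(v) for v in sys.argv[2:5]] if len(sys.argv)>2 else [0,0,0]
    s,M=state(); Rm,c=frames(s,M,1,*a); print("c",c.round(4),"Y",Rm[:,1].round(4))
    for n,w,sc in (("side",(185,135,95,80),8),("top",(195,130,95,75),8)):
        i=read_camera(n)["img"]; np.save(f"pics/{n}{k}.npy",i); draw(i,n,Rm,c,w,sc,f"pics/ov{n}{k}.png")
    s,M=state()
E
python3 look.py 4
```

```text
time_s: 5.32
ee_pos: [0.5508, 0.0919, 0.1513]
eef_rot: [-31.5, 89.8, -127.4]
contact_force: [-0.4, -0.1, -3.0]
grip_width: 0.501
t 5.32 pos [0.5508 0.0919 0.1513] x [-0.0021 -0.0028 -1.    ] y [ 0.9946 -0.1036 -0.0018] yawY -5.95 F [-0.42 -0.13 -3.04] M [-0.012  0.007  0.031] g 0.501
c [0.5509 0.092  0.1703] Y [-0.1036 -0.9946  0.003 ]
t 5.42 pos [0.5512 0.092  0.1518] x [-0.001  -0.0019 -1.    ] y [ 9.945e-01 -1.046e-01 -8.000e-04] yawY -6.01 F [-0.49 -0.24 -2.17] M [-0.021 -0.027 -0.009] g 0.498
```

View pics/ovside4.png

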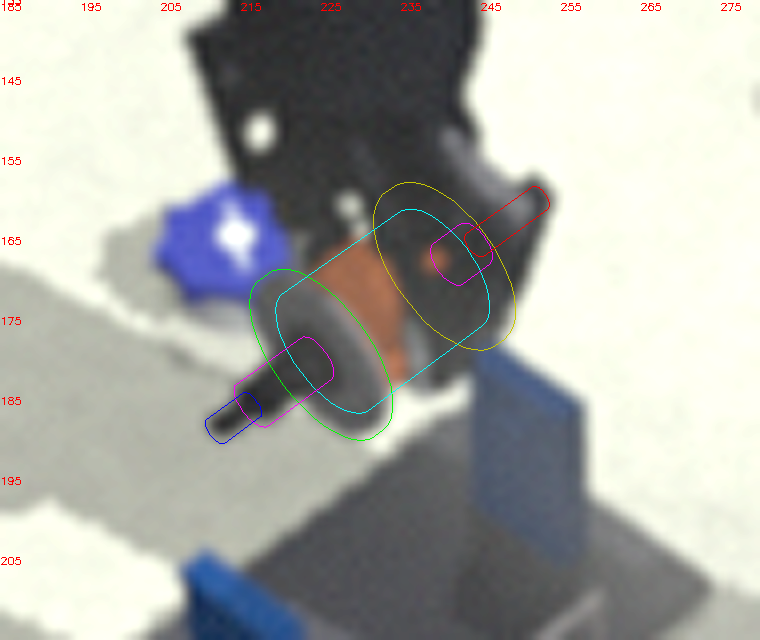

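View pics/ovtop4.png

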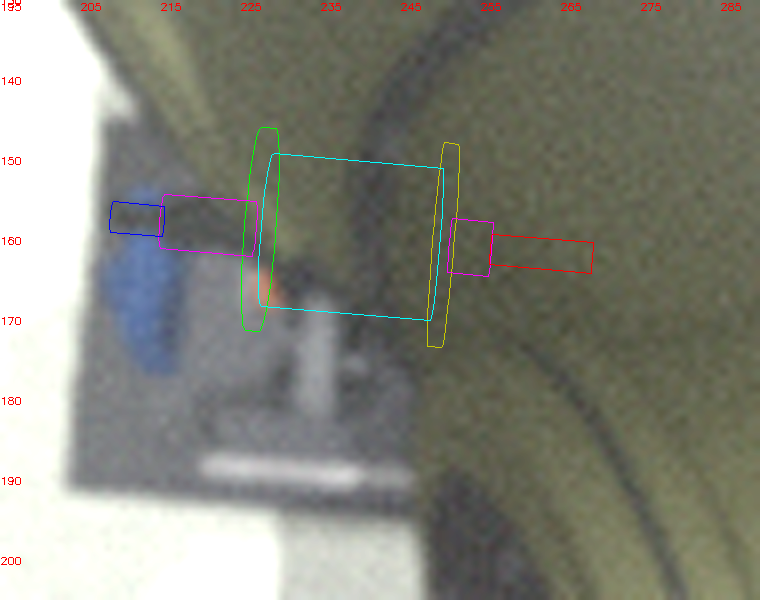

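```bash
python3 - <<'E'
from ov import *
i=np.load("pics/side4.npy")
j=np.clip(i.astype(float)*1.6,0,255).astype(np.uint8)
crop(j,205,150,55,45,14,"pics/z4.png")
# model points, centre c
Y=np.array([-.1040,-.9945,.0025]);c=np.array([.551,.092,.1705])
for nm,d in (("stub tip",-.071),("tube end stiff",-.056),("outer flange face c",-.029),("inner flange near",-.025),("tube end sprung",.041),("rod tip",.071)): print(nm,proj("side",c+d*Y).round(2))
for nm,v in (("along axis 1mm",Y),("up 1mm",np.array([0,0,1])),("x 1mm",np.array([1,0,0]))): print(nm,(proj("side",c+.001*v)-proj("side",c)).round(3))
E
```

```text
stub tip [[211.37 188.34]]
tube end stiff [[215.93 185.07]]
outer flange face c [[223.96 179.3 ]]
inner flange near [[225.13 178.45]]
tube end sprung [[243.79 165.04]]
rod tip [[251.89 159.22]]
along axis 1mm [[ 0.285 -0.205]]
up 1mm [[-0.023 -0.284]]
x 1mm [[-0.305 -0.166]]
```

View pics/z4.png

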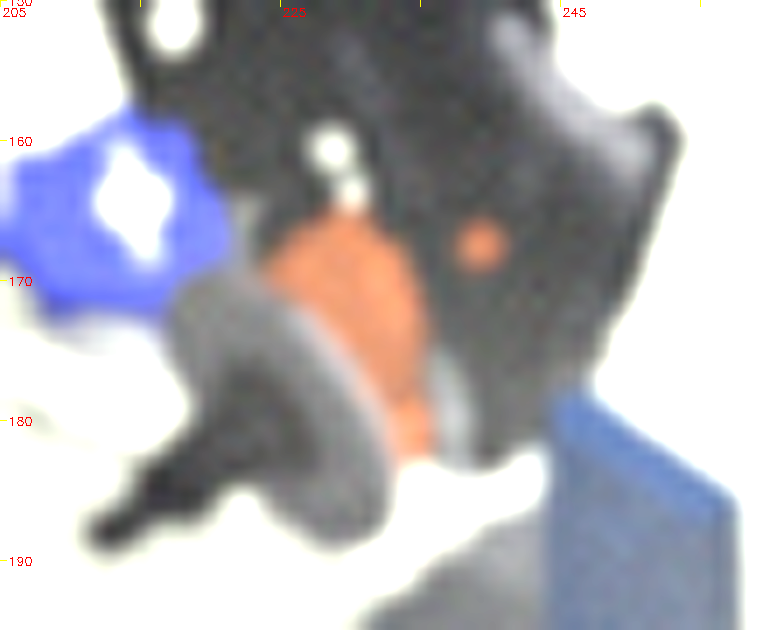

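```bash
python3 - <<'E'
from fit import *
t=np.load("pics/top0.npy");s=np.load("pics/side0.npy")
im={"top":t,"side":s}
def ctop(s): return [(.023,s*.06,.089),(.023,s*.073,.089),(-.023,s*.073,.089),(-.023,s*.06,.089)]
L=loop(B); low=lambda e:tuple((a,b,0.) for a,b,c in e)
c1=ctop(1);c2=ctop(-1)
Et=[L[0],L[1],L[3],low(L[2]),(c2[0],c2[3]),(c2[1],c2[2]),(c1[0],c1[3]),((-.054,-.05,.037),(-.054,.05,.037))]
Es=[L[0],L[1],low(L[2]),low(L[3]),(c1[0],c1[3]),(c1[1],c1[2]),(c2[0],c2[3]),(c2[1],c2[2]),((.023,-.073,.089),(.023,-.073,.012)),((-.023,-.06,.089),(-.023,-.06,.04)),((-.023,.06,.089),(-.023,.06,.03))]
for cams in (["top"],["side"],["top","side"]):
    E={}
    if "top" in cams:E["top"]=Et
    if "side" in cams:E["side"]=Es
    print(cams);edgefit({c:im[c] for c in cams},E,[.5515,.095,-5.9],half=2.5)
LT=loop(T)
for cams in (["top"],["side"],["top","side"]):
    E={}
    # yaw -45: local +x=(.7,-.7), local +y=(.7,.7)
    if "top" in cams:E["top"]=[LT[0],low(LT[3]) if 0 else LT[3],low(LT[1]),low(LT[2])]
    if "side" in cams:E["side"]=[LT[0],LT[1],low(LT[2]),low(LT[3])]
    print(cams);edgefit({c:im[c] for c in cams},E,[.489,-.2505,-45],half=2.5)
E
```

```text
['top']
[ 0.55278  0.09485 -5.90028]
top [0.065 0.    0.012] res px 0.13 grad 23
top [ 0.    -0.095  0.012] res px -0.29 grad 28
top [0.    0.095 0.012] res px -0.16 grad 35
top [-0.065  0.     0.   ] res px -0.38 grad 25
top [ 0.    -0.06   0.089] res px -0.27 grad 10
top [ 0.    -0.073  0.089] res px 0.19 grad 8
top [0.    0.06  0.089] res px 0.14 grad 8
top [-0.054  0.     0.037] res px 1.50 grad 24
['side']
[ 0.55607  0.09444 -3.84598]
side [0.065 0.    0.012] res px -0.32 grad 30
side [ 0.    -0.095  0.012] res px -0.46 grad 11
side [-0.065  0.     0.   ] res px -0.20 grad 27
side [0.    0.095 0.   ] res px -0.28 grad 41
side [0.    0.06  0.089] res px 0.27 grad 20
side [0.    0.073 0.089] res px -0.23 grad 16
side [ 0.    -0.06   0.089] res px 0.04 grad 8
side [ 0.    -0.073  0.089] res px 0.05 grad 19
side [ 0.023 -0.073  0.05 ] res px -1.48 grad 13
side [-0.023 -0.06   0.064] res px 2.28 grad 5
side [-0.023  0.06   0.06 ] res px -0.10 grad 12
['top', 'side']
[ 0.55363  0.09469 -5.49002]
top [0.065 0.    0.012] res px -0.24 grad 22
top [ 0.    -0.095  0.012] res px -0.23 grad 
[... 953 characters left out ...]
s px 0.25 grad 48
top [-0.075  0.     0.   ] res px -0.13 grad 39
['side']
[  0.49146  -0.25241 -44.99015]
side [0.075 0.    0.016] res px -0.56 grad 44
side [ 0.    -0.1    0.016] res px -0.51 grad 64
side [-0.075  0.     0.   ] res px -0.39 grad 48
side [0.  0.1 0. ] res px -0.45 grad 43
['top', 'side']
[  0.49029  -0.25156 -45.01367]
top [0.075 0.    0.016] res px -0.20 grad 36
top [0.    0.1   0.016] res px 0.25 grad 30
top [ 0.  -0.1  0. ] res px 0.25 grad 49
top [-0.075  0.     0.   ] res px -0.06 grad 40
side [0.075 0.    0.016] res px -0.22 grad 44
side [ 0.    -0.1    0.016] res px -0.52 grad 65
side [-0.075  0.     0.   ] res px -0.76 grad 48
side [0.  0.1 0. ] res px -0.44 grad 42
```

```bash
cat > plan.py <<'E'
from h import *
from cell import r, read_camera
D=np.array([.553,.0948,0]); YAW=-5.85; A=.0005; H=.0005
Rd=R.from_euler("z",YAW,degrees=True).as_matrix()
def avg(k=6):
    P=[];F=[];Rs=[];T=[]
    for _ in range(k):
        read_camera("side"); s=r.read_state(); P.append(s["ee_pos"]);F.append(s["contact_force"]);T.append(s["wrist_torque"]);Rs.append(s["eef_rot"])
    M=R.from_euler("xyz",np.array(Rs),degrees=True).mean()
    return s,np.mean(P,0),M,np.mean(F,0),np.mean(T,0),np.std(P,0)
def pose(tip,th,L,xo=0,toff=0):
    """tip=(y',z) of rod [m], th deg stub up, L tip-to-tip -> TCP pos, rot"""
    t=np.radians(th); u=np.array([0,np.cos(t),np.sin(t)]);U=np.array([0,-np.sin(t),np.cos(t)])
    o=np.array([xo,tip[0],tip[1]])+(L-.071)*u
    p=o+A*u-(.019+H)*U
    p=D+Rd@p
    Rm=Rd@np.c_[-U,[1,0,0],-u]   # tool x down, y = +x', z = -u
    return p,R.from_matrix(Rm)
def step(tgt,cur):
    (p,q),(p0,q0)=tgt,cur
    return (p-p0)/.4,(q*q0.inv()).as_rotvec(degrees=True)/180
def now(k=6):
    s,P,M,F,T,sd=avg(k); 
    a=Rd.T@(P-D); f=Rd.T@F; m=M.as_matrix()
    # actual spool from pose
    u=Rd.T@(-m[:,2]);U=Rd.T@(-m[:,0])
    o=a+(.019+H)*U-A*u
    print("t %.2f TCP %s sd %s | d-frame origin mm %s tilt %.2f yawerr %.2f roll %.2f | F' %s T %s | stub tip %s g %.3f"%(s["time_s"],P.round(4),sd.round(4),(o*1e3).round(1),np.degrees(np.arcsin(u[2])),np.degrees(np.arctan2(u[0],u[1])),np.degrees(np.arcsin((Rd.T@m[:,1])[2])),f.round(2),T.round(3),((o+.071*u)*1e3).round(1),s["grip_width"]))
    return P,M
E
python3 - <<'E'
from plan import *
cur=now(10)
print(R.as_matrix(cur[1]).round(4))
for nm,t in (("A high tilt",pose((-.050,.105),12.5,.142)),("B pre",pose((-.052,.0745),12.5,.142))):
    d=step(t,cur);print(nm,t[0].round(4),d[0].round(4),d[1].round(4))
E
```

```text
t 5.92 TCP [0.5515 0.094  0.1522] sd [0.0001 0.0008 0.0001] | d-frame origin mm [ -1.4  -1.4 171.7] tilt -0.02 yawerr 0.05 roll 0.00 | F' [-0.15 -0.32 -3.14] T [0.015 0.008 0.008] | stub tip [ -1.3  69.6 171.6] g 0.498
[[ 0.000e+00  9.947e-01 -1.027e-01]
 [-3.000e-04 -1.027e-01 -9.947e-01]
 [-1.000e+00  1.000e-04  3.000e-04]]
A high tilt [0.5554 0.1187 0.1014] [ 0.0098  0.0617 -0.1268] [ 0.0692 -0.0071  0.0003]
B pre [0.5552 0.1167 0.0709] [ 0.0093  0.0567 -0.2031] [ 0.0692 -0.0071  0.0003]
```

```bash
python3 -m creep '[{"hand":0,"travel":[0.004,0.02,-0.02],"twist":[0.02,-0.002,0]},{"hand":0,"travel":[0.006,0.04,-0.06],"twist":[0.04,-0.004,0]},{"hand":0,"travel":[0.008,0.05,-0.09],"twist":[0.06,-0.006,0]},{"hand":0,"travel":[0.0098,0.0617,-0.1268],"twist":[0.0692,-0.0071,0.0003]},{"hand":0,"travel":[0.0098,0.0617,-0.1268],"twist":[0.0692,-0.0071,0.0003]},{"hand":0,"travel":[0.0098,0.0617,-0.1268],"twist":[0.0692,-0.0071,0.0003]},{"hand":0,"travel":[0.0098,0.0617,-0.1268],"twist":[0.0692,-0.0071,0.0003]},{"hand":0,"travel":[0.0098,0.0617,-0.1268],"twist":[0.0692,-0.0071,0.0003]},{"hand":0,"travel":[0.0098,0.0617,-0.1268],"twist":[0.0692,-0.0071,0.0003]},{"hand":0,"travel":[0.0098,0.0617,-0.1268],"twist":[0.0692,-0.0071,0.0003]}]' >/dev/null
python3 - <<'E'
from plan import *
cur=now(6)
t=pose((-.052,.0745),12.5,.142);d=step(t,cur);print(d[0].round(4),d[1].round(4))
E
sed -i 's/,Rm,c,w,sc,f"pics\/ov/,Rm,c,w,sc,f"pics\/ov/' look.py; python3 look.py 5 0.0005 0.0005 0
```

```text
t 7.05 TCP [0.5556 0.1198 0.1017] sd [0.0001 0.0002 0.0002] | d-frame origin mm [  0.   20.4 120.7] tilt 12.52 yawerr -0.10 roll 0.05 | F' [-0.14  0.16 -3.26] T [-0.368  0.02  -0.002] | stub tip [-1.00e-01  8.97e+01  1.36e+02] g 0.496
[-0.0008 -0.0076 -0.077 ] [-0.0001  0.0003 -0.0005]
t 7.05 pos [0.5555 0.1195 0.1015] x [ 0.0222  0.2156 -0.9762] y [ 9.949e-01 -1.007e-01  4.000e-04] yawY -5.78 F [-1.02 -0.01 -2.78] M [-0.402 -0.004  0.027] g 0.496
c [0.555  0.1149 0.1204] Y [-0.0982 -0.9713 -0.2167]
t 7.15 pos [0.5555 0.1195 0.1014] x [ 0.0221  0.2157 -0.9762] y [ 9.949e-01 -1.008e-01  2.000e-04] yawY -5.79 F [-0.14  0.5  -3.67] M [-0.394  0.045  0.001] g 0.496
```

View pics/ovside5.png

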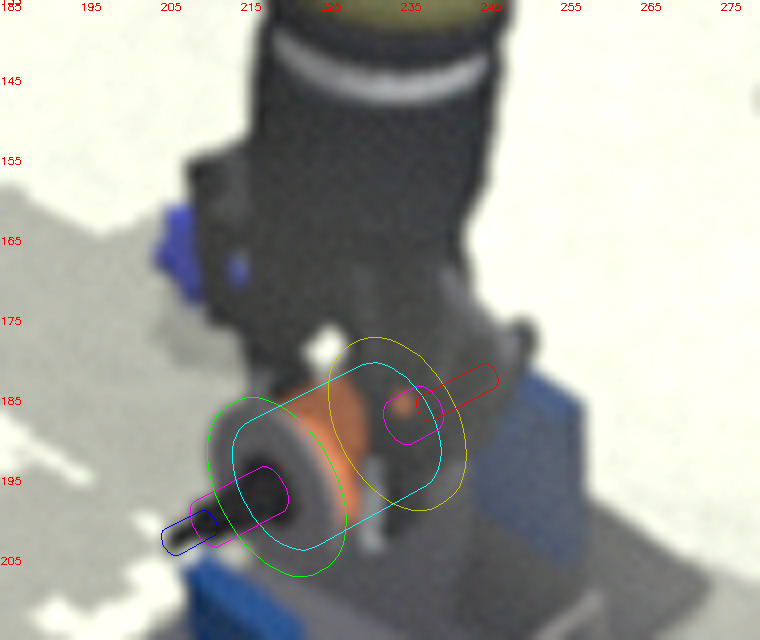

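View pics/ovtop5.png

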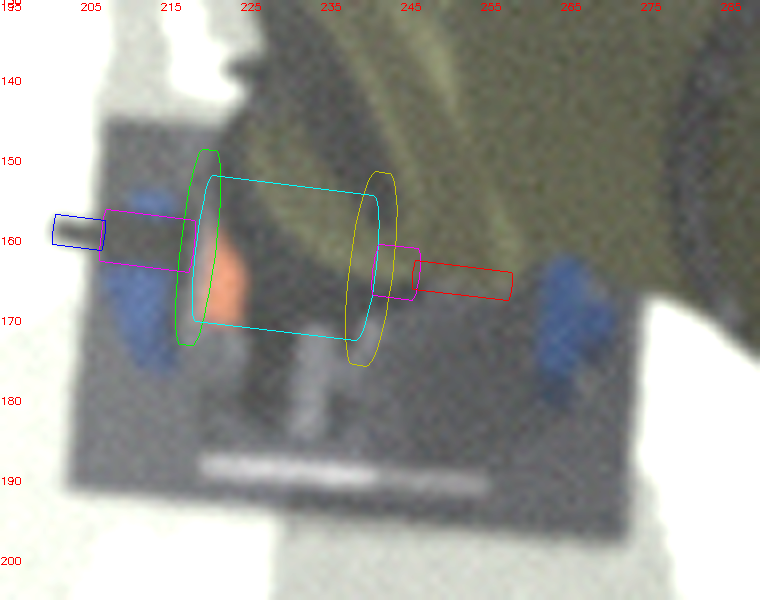

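Both overlays agree within about a pixel: the stub end is at top px (202,158) and side px (206,203). Lowering the tilted rod in front of the right cup.

```bash
python3 -m creep '[{"hand":0,"travel":[0,-0.002,-0.02],"twist":[0,0.0003,-0.0005]},{"hand":0,"travel":[-0.0008,-0.004,-0.04],"twist":[0,0.0003,-0.0005]},{"hand":0,"travel":[-0.0008,-0.006,-0.06],"twist":[0,0.0003,-0.0005]},{"hand":0,"travel":[-0.0008,-0.0076,-0.072],"twist":[0,0.0003,-0.0005]},{"hand":0,"travel":[-0.0008,-0.0076,-0.077],"twist":[0,0.0003,-0.0005]},{"hand":0,"travel":[-0.0008,-0.0076,-0.077],"twist":[0,0.0003,-0.0005]},{"hand":0,"travel":[-0.0008,-0.0076,-0.077],"twist":[0,0.0003,-0.0005]},{"hand":0,"travel":[-0.0008,-0.0076,-0.077],"twist":[0,0.0003,-0.0005]}]' >/dev/null
python3 - <<'E'
from plan import *
cur=now(6)
for y in (-.052,-.058,-.064):
  t=pose((y,.0743),12.5,.142);d=step(t,cur);print(y,d[0].round(4),d[1].round(4))
E
python3 look.py 6 0.0005 0.0005 0
python3 - <<'E'
from h import *
crop(np.load("pics/side6.npy"),225,170,45,45,14,"pics/z6.png")
E
```

```text
t 8.12 TCP [0.5553 0.1166 0.0709] sd [0.0001 0.0001 0.0001] | d-frame origin mm [ 0.1 17.2 89.8] tilt 12.53 yawerr 0.02 roll -0.01 | F' [-0.18  0.14 -3.26] T [-0.361  0.016 -0.016] | stub tip [1.000e-01 8.660e+01 1.052e+02] g 0.504
-0.052 [-0.0002  0.0002 -0.0004] [-0.0002 -0.      0.0001]
-0.058 [-0.0018 -0.0147 -0.0004] [-0.0002 -0.      0.0001]
-0.064 [-0.0033 -0.0297 -0.0004] [-0.0002 -0.      0.0001]
t 8.12 pos [0.5552 0.1165 0.0708] x [ 0.0219  0.2157 -0.9762] y [ 9.947e-01 -1.023e-01 -3.000e-04] yawY -5.87 F [-0.76  0.09 -3.  ] M [-0.324 -0.024 -0.065] g 0.504
c [0.5548 0.1118 0.0897] Y [-0.1    -0.9711 -0.2168]
t 8.22 pos [0.5552 0.1165 0.0707] x [ 0.0218  0.2156 -0.9762] y [ 9.947e-01 -1.023e-01 -4.000e-04] yawY -5.87 F [ 0.68  0.32 -2.08] M [-0.365 -0.012 -0.022] g 0.497
```

View pics/ovside6.png

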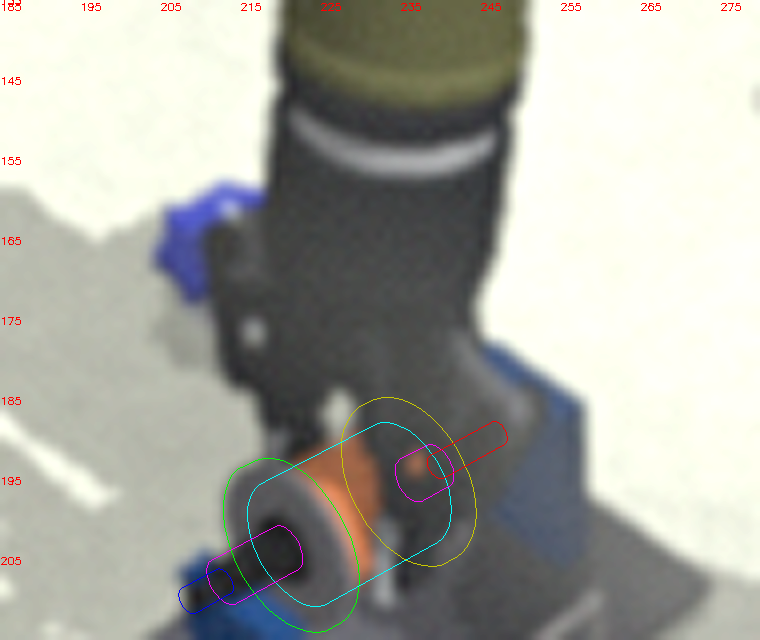

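View pics/ovtop6.png

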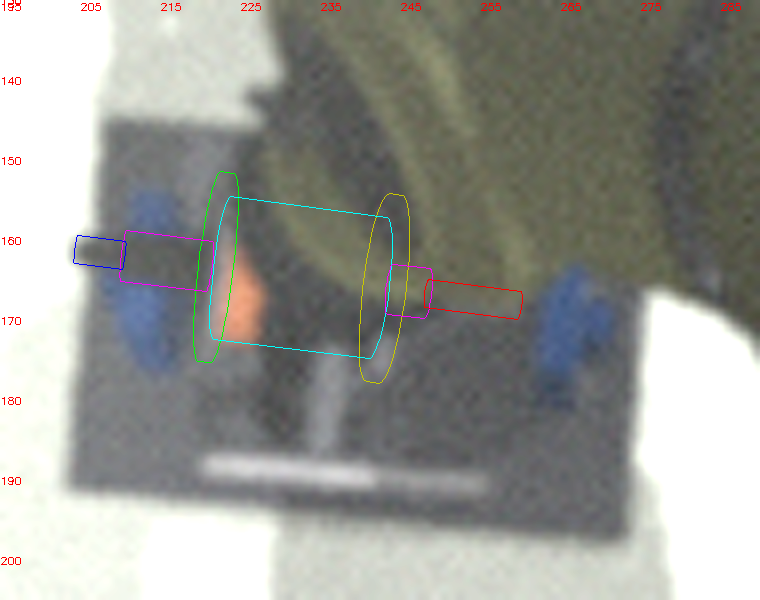

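View pics/z6.png

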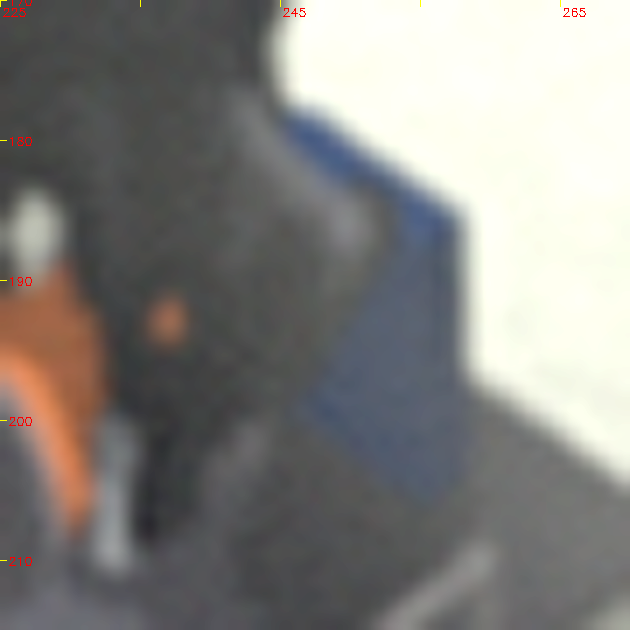

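The overlays hold within a pixel, and the rod is hidden behind the hand in both views, so I'll insert by force feel: to 2 mm short of the mouth plane, then 3 mm in.

```bash
python3 -m creep '[{"hand":0,"travel":[-0.001,-0.008,0],"twist":[0,0,0]},{"hand":0,"travel":[-0.0018,-0.0147,0],"twist":[0,0,0]},{"hand":0,"travel":[-0.002,-0.0175,0],"twist":[0,0,0]},{"hand":0,"travel":[-0.0022,-0.02,0],"twist":[0,0,0]},{"hand":0,"travel":[-0.0025,-0.0225,0],"twist":[0,0,0]},{"hand":0,"travel":[-0.0028,-0.025,0],"twist":[0,0,0]},{"hand":0,"travel":[-0.003,-0.0275,0],"twist":[0,0,0]},{"hand":0,"travel":[-0.003,-0.0275,0],"twist":[0,0,0]}]'
python3 - <<'E'
from plan import *
cur=now(5)
E
```

```text
time_s: 8.88
ee_pos: [0.5539, 0.1052, 0.0706]
eef_rot: [-179.8, 77.5, 84.3]
contact_force: [-0.3, 0.9, -3.5]
grip_width: 0.499
t 9.13 TCP [0.5539 0.1056 0.0706] sd [0.     0.0001 0.    ] | d-frame origin mm [-0.1  6.1 89.5] tilt 12.52 yawerr 0.03 roll -0.04 | F' [ 0.09  0.06 -3.35] T [-0.375  0.036  0.003] | stub tip [-1.000e-01  7.540e+01  1.049e+02] g 0.498
```

No contact force with the tip about 3 mm past the face, so it is in the cup. Now I'll find the floor gently.

```bash
python3 -m creep '[{"hand":0,"travel":[-0.0003,-0.0025,0],"twist":[0,0,0]},{"hand":0,"travel":[-0.0005,-0.005,0],"twist":[0,0,0]},{"hand":0,"travel":[-0.0008,-0.0075,0],"twist":[0,0,0]},{"hand":0,"travel":[-0.001,-0.01,0],"twist":[0,0,0]},{"hand":0,"travel":[-0.001,-0.01,0],"twist":[0,0,0]},{"hand":0,"travel":[-0.001,-0.01,0],"twist":[0,0,0]}]'
python3 - <<'E'
from plan import *
cur=now(5)
E
```

```text
time_s: 9.63
ee_pos: [0.5535, 0.1014, 0.0706]
eef_rot: [-179.8, 77.5, 84.3]
contact_force: [-0.1, 0.6, -3.4]
grip_width: 0.499
t 9.88 TCP [0.5535 0.1016 0.0706] sd [0. 0. 0.] | d-frame origin mm [-0.1  2.1 89.5] tilt 12.52 yawerr 0.03 roll -0.04 | F' [-0.   -0.15 -2.9 ] T [-0.341  0.042 -0.003] | stub tip [-1.000e-01  7.140e+01  1.049e+02] g 0.498
```

```bash
python3 -m creep '[{"hand":0,"travel":[-0.0001,-0.0012,0],"twist":[0,0,0]},{"hand":0,"travel":[-0.0002,-0.0025,0],"twist":[0,0,0]},{"hand":0,"travel":[-0.0004,-0.0037,0],"twist":[0,0,0]},{"hand":0,"travel":[-0.0005,-0.005,0],"twist":[0,0,0]},{"hand":0,"travel":[-0.0005,-0.005,0],"twist":[0,0,0]},{"hand":0,"travel":[-0.0005,-0.005,0],"twist":[0,0,0]}]'
python3 - <<'E'
from plan import *
cur=now(5)
E
```

```text
time_s: 10.38
ee_pos: [0.5533, 0.0995, 0.0706]
eef_rot: [-179.8, 77.5, 84.3]
contact_force: [0.1, -0.6, -3.7]
grip_width: 0.499
t 10.63 TCP [0.5533 0.0995 0.0706] sd [0. 0. 0.] | d-frame origin mm [-0.1  0.  89.5] tilt 12.52 yawerr 0.03 roll -0.04 | F' [-0.17  0.21 -3.23] T [-0.376  0.047  0.002] | stub tip [-1.000e-01  6.930e+01  1.049e+02] g 0.502
```

```bash
python3 -m creep '[{"hand":0,"travel":[-0.0001,-0.0012,0],"twist":[0,0,0]},{"hand":0,"travel":[-0.0002,-0.0025,0],"twist":[0,0,0]},{"hand":0,"travel":[-0.0004,-0.0037,0],"twist":[0,0,0]},{"hand":0,"travel":[-0.0005,-0.005,0],"twist":[0,0,0]},{"hand":0,"travel":[-0.0005,-0.005,0],"twist":[0,0,0]},{"hand":0,"travel":[-0.0005,-0.005,0],"twist":[0,0,0]}]'
python3 - <<'E'
from plan import *
cur=now(5)
E
```

```text
time_s: 11.13
ee_pos: [0.5533, 0.0989, 0.0709]
eef_rot: [-180.0, 77.4, 84.2]
contact_force: [-0.6, 5.0, -2.7]
grip_width: 0.501
t 11.38 TCP [0.5533 0.0989 0.0709] sd [0. 0. 0.] | d-frame origin mm [-0.1 -0.6 89.8] tilt 12.62 yawerr -0.03 roll -0.01 | F' [-1.02  5.28 -2.55] T [0.787 0.051 0.002] | stub tip [ -0.2  68.6 105.3] g 0.500
```

Floor contact found: 5.3 N along y', with the tip about 1 mm past the predicted floor. The arm gives about 1 mm per 4 N. I'll compress along the spindle axis in stages.

```bash
python3 -m creep '[{"hand":0,"travel":[-0.0003,-0.0024,-0.0005],"twist":[0,0,0]},{"hand":0,"travel":[-0.0005,-0.0048,-0.0011],"twist":[0,0,0]},{"hand":0,"travel":[-0.0008,-0.0073,-0.0016],"twist":[0,0,0]},{"hand":0,"travel":[-0.001,-0.0097,-0.0022],"twist":[0,0,0]},{"hand":0,"travel":[-0.0013,-0.0121,-0.0027],"twist":[0,0,0]},{"hand":0,"travel":[-0.0015,-0.0146,-0.0032],"twist":[0,0,0]},{"hand":0,"travel":[-0.0018,-0.017,-0.0038],"twist":[0,0,0]},{"hand":0,"travel":[-0.002,-0.0194,-0.0043],"twist":[0,0,0]},{"hand":0,"travel":[-0.002,-0.0194,-0.0043],"twist":[0,0,0]}]'
python3 - <<'E'
from plan import *
cur=now(5)
E
```

```text
time_s: 12.13
ee_pos: [0.5527, 0.0934, 0.0697]
eef_rot: [179.8, 77.2, 84.1]
contact_force: [-0.9, 9.9, -0.9]
grip_width: 0.497
t 12.38 TCP [0.5528 0.0937 0.0698] sd [0. 0. 0.] | d-frame origin mm [-0.1 -5.9 88.7] tilt 12.82 yawerr -0.14 roll 0.05 | F' [-1.17  9.89 -1.41] T [ 1.679  0.105 -0.015] | stub tip [ -0.3  63.3 104.5] g 0.499
```

```bash
python3 -m creep '[{"hand":0,"travel":[-0.0003,-0.0026,-0.0006],"twist":[0,0,0]},{"hand":0,"travel":[-0.0005,-0.0052,-0.0012],"twist":[0,0,0]},{"hand":0,"travel":[-0.0008,-0.0078,-0.0017],"twist":[0,0,0]},{"hand":0,"travel":[-0.0011,-0.0104,-0.0023],"twist":[0,0,0]},{"hand":0,"travel":[-0.0013,-0.013,-0.0029],"twist":[0,0,0]},{"hand":0,"travel":[-0.0016,-0.0156,-0.0035],"twist":[0,0,0]},{"hand":0,"travel":[-0.0019,-0.0182,-0.004],"twist":[0,0,0]},{"hand":0,"travel":[-0.0021,-0.0206,-0.0046],"twist":[0,0,0]},{"hand":0,"travel":[-0.0021,-0.0206,-0.0046],"twist":[0,0,0]}]'
python3 - <<'E'
from plan import *
cur=now(5)
E
```

```text
time_s: 13.13
ee_pos: [0.5521, 0.0871, 0.0684]
eef_rot: [179.6, 77.1, 84.0]
contact_force: [-0.4, 13.4, -0.7]
grip_width: 0.497
t 13.38 TCP [0.5521 0.0874 0.0684] sd [0.     0.0001 0.    ] | d-frame origin mm [ -0.1 -12.3  87.3] tilt 12.96 yawerr -0.23 roll 0.09 | F' [-1.59 12.7  -0.59] T [ 2.274  0.172 -0.021] | stub tip [ -0.4  56.8 103.3] g 0.503
```

Measured shift (12.0 mm) and spring force (13.0 N, i.e. about 12 mm) agree. Now 2 mm more.

```bash
python3 -m creep '[{"hand":0,"travel":[-0.0002,-0.002,-0.0004],"twist":[0,0,0]},{"hand":0,"travel":[-0.0004,-0.004,-0.0009],"twist":[0,0,0]},{"hand":0,"travel":[-0.0006,-0.0058,-0.0013],"twist":[0,0,0]},{"hand":0,"travel":[-0.0006,-0.0058,-0.0013],"twist":[0,0,0]},{"hand":0,"travel":[-0.0006,-0.0058,-0.0013],"twist":[0,0,0]}]'
python3 - <<'E'
from plan import *
cur=now(5)
P,M=cur
# current origin -> tip, then poses levelled about the tip keeping L ; relative steps (pose differences only)
import plan
m=M.as_matrix();u=Rd.T@(-m[:,2]);U=Rd.T@(-m[:,0]);o=Rd.T@(P-D)+(.019+H)*U-A*u
L=.142-.0138; tip=o-(L-.071)*u; print("tip",tip*1e3)
th0=np.degrees(np.arcsin(u[2]))
a=pose((tip[1],tip[2]),th0,L)
for th in (10,8,6,4,2,0):
    b=pose((tip[1],tip[2]),th,L); d=step(b,a); print(th,d[0].round(4),d[1].round(4))
E
python3 look.py 7 0 0.0005 0
```

```text
time_s: 13.8
ee_pos: [0.5519, 0.0856, 0.068]
eef_rot: [179.5, 77.0, 83.9]
contact_force: [-0.1, 13.6, -0.7]
grip_width: 0.499
t 14.05 TCP [0.552  0.0856 0.0681] sd [0. 0. 0.] | d-frame origin mm [ -0.1 -14.1  86.9] tilt 13.00 yawerr -0.26 roll 0.10 | F' [-1.73 13.15 -0.41] T [2.47e+00 1.65e-01 2.00e-03] | stub tip [ -0.4  55.1 102.9] g 0.496
tip [  0.13403775 -69.8428792   74.07295193]
10 [-0.0001 -0.001  -0.0079] [-0.0166  0.0017 -0.    ]
8 [-0.0002 -0.0019 -0.0131] [-0.0276  0.0028  0.    ]
6 [-0.0003 -0.0029 -0.0183] [-0.0387  0.004  -0.    ]
4 [-0.0004 -0.0042 -0.0235] [-0.0497  0.0051  0.    ]
2 [-0.0006 -0.0056 -0.0286] [-0.0608  0.0062  0.    ]
0 [-0.0007 -0.0072 -0.0337] [-0.0718  0.0074 -0.    ]
t 14.05 pos [0.552  0.0856 0.0681] x [ 0.0238  0.2236 -0.9744] y [ 0.9952 -0.0979  0.0018] yawY -5.62 F [-0.34 12.87 -0.38] M [2.457 0.184 0.029] g 0.496
c [0.5515 0.0813 0.0871] Y [-0.0949 -0.9697 -0.2249]
t 14.15 pos [0.5519 0.0856 0.068 ] x [ 0.0237  0.2236 -0.9744] y [ 0.9952 -0.0978  0.0018] yawY -5.61 F [-0.8  13.57 -0.98] M [ 2.505  0.15  -0.016] g 0.499
```

View pics/ovside7.png

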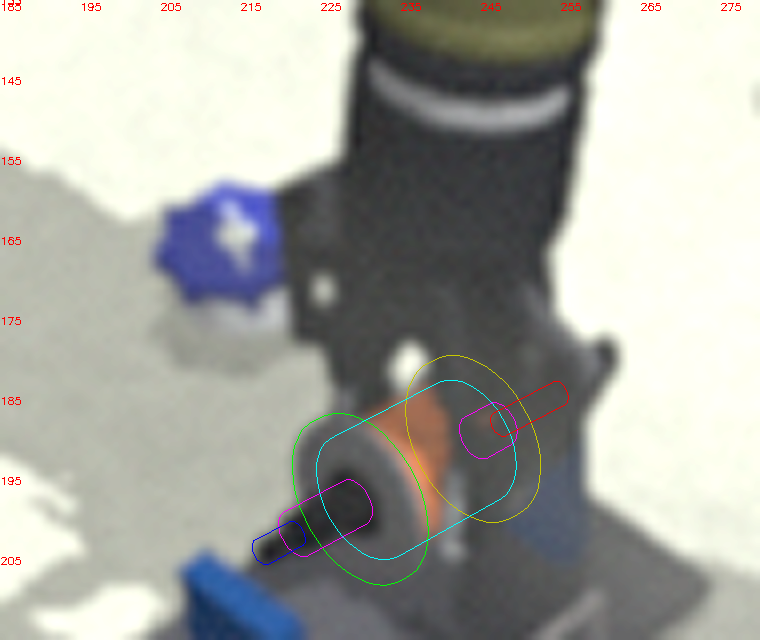

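View pics/ovtop7.png

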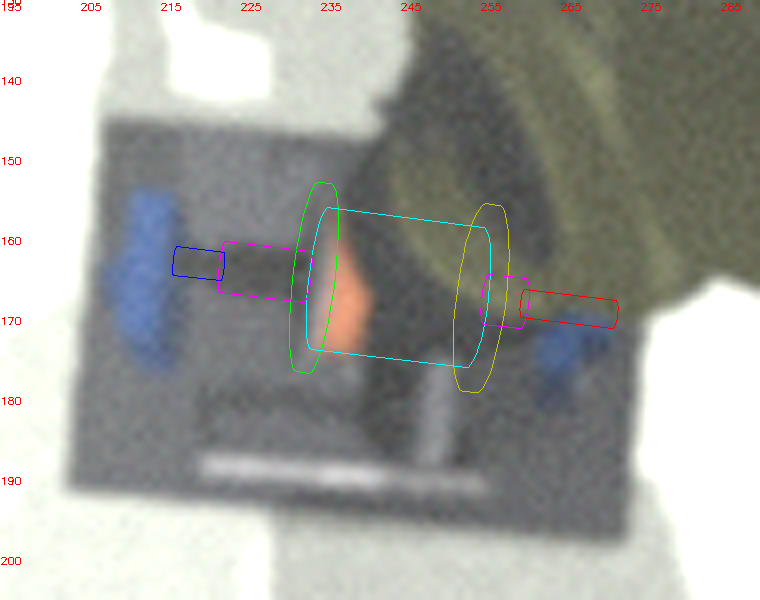

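Compression is 13.8 mm by position and about 13.2 mm by force. The top view shows the stub tip at px (216,163), inside the left cheek's inner edge. I'll swing down to about 5° with 0.4 mm more compression.

```bash
python3 -m creep '[{"hand":0,"travel":[-0.0001,-0.001,0],"twist":[0,0,0]},{"hand":0,"travel":[-0.0001,-0.0014,-0.0026],"twist":[-0.0055,0.0006,0]},{"hand":0,"travel":[-0.0002,-0.0018,-0.0052],"twist":[-0.011,0.0011,0]},{"hand":0,"travel":[-0.0002,-0.0021,-0.0079],"twist":[-0.0166,0.0017,0]},{"hand":0,"travel":[-0.0003,-0.0025,-0.0105],"twist":[-0.022,0.0022,0]},{"hand":0,"travel":[-0.0003,-0.003,-0.0131],"twist":[-0.0276,0.0028,0]},{"hand":0,"travel":[-0.0003,-0.0035,-0.0157],"twist":[-0.0331,0.0034,0]},{"hand":0,"travel":[-0.0004,-0.004,-0.0183],"twist":[-0.0387,0.004,0]},{"hand":0,"travel":[-0.0005,-0.0046,-0.0209],"twist":[-0.0442,0.0046,0]},{"hand":0,"travel":[-0.0005,-0.0046,-0.0209],"twist":[-0.0442,0.0046,0]}]'
python3 - <<'E'
from plan import *
cur=now(5)
E
```

```text
time_s: 14.98
ee_pos: [0.5519, 0.0848, 0.0592]
eef_rot: [178.8, 85.0, 83.3]
contact_force: [-1.3, 13.0, 0.1]
grip_width: 0.5
t 15.23 TCP [0.5519 0.0845 0.0592] sd [0.     0.0001 0.    ] | d-frame origin mm [ -0.1 -12.6  78.6] tilt 5.04 yawerr -0.27 roll 0.10 | F' [-2.24 13.17 -0.06] T [ 2.526  0.27  -0.119] | stub tip [-0.4 58.1 84.8] g 0.501
```

```bash
python3 -m creep '[{"hand":0,"travel":[-0.0004,-0.0012,0.0005],"twist":[0,0,0]},{"hand":0,"travel":[-0.0006,-0.0019,-0.0018],"twist":[-0.0055,0.0006,0]},{"hand":0,"travel":[-0.0008,-0.0026,-0.0041],"twist":[-0.011,0.0011,0]},{"hand":0,"travel":[-0.001,-0.0033,-0.0064],"twist":[-0.0166,0.0017,0]},{"hand":0,"travel":[-0.0012,-0.004,-0.0087],"twist":[-0.0221,0.0022,0]},{"hand":0,"travel":[-0.0014,-0.0047,-0.011],"twist":[-0.0276,0.0028,0]},{"hand":0,"travel":[-0.0014,-0.0047,-0.011],"twist":[-0.0276,0.0028,0]},{"hand":0,"travel":[-0.0014,-0.0047,-0.011],"twist":[-0.0276,0.0028,0]}]'
python3 - <<'E'
from plan import *
cur=now(5)
E
python3 look.py 8 0 0.0005 0
```

```text
time_s: 15.9
ee_pos: [0.5517, 0.0833, 0.0544]
eef_rot: [127.9, 89.8, 32.4]
contact_force: [-1.4, 13.2, -1.1]
grip_width: 0.501
t 16.15 TCP [0.5517 0.083  0.0544] sd [0.     0.0001 0.    ] | d-frame origin mm [ -0.1 -12.4  73.9] tilt 0.12 yawerr -0.26 roll 0.13 | F' [-2.21 13.36 -1.66] T [ 2.71   0.156 -0.115] | stub tip [-0.5 58.6 74.1] g 0.494
t 16.15 pos [0.5517 0.083  0.0544] x [ 0.0025  0.0019 -1.    ] y [ 0.9952 -0.0976  0.0023] yawY -5.60 F [-1.16 13.41 -2.03] M [ 2.733  0.125 -0.073] g 0.494
c [0.5517 0.0829 0.0739] Y [-0.0976 -0.9952 -0.0021]
t 16.25 pos [0.5517 0.083  0.0544] x [ 0.0026  0.0019 -1.    ] y [ 0.9952 -0.0976  0.0024] yawY -5.60 F [-1.69 13.35 -2.69] M [ 2.755  0.206 -0.108] g 0.505
```

View pics/ovside8.png

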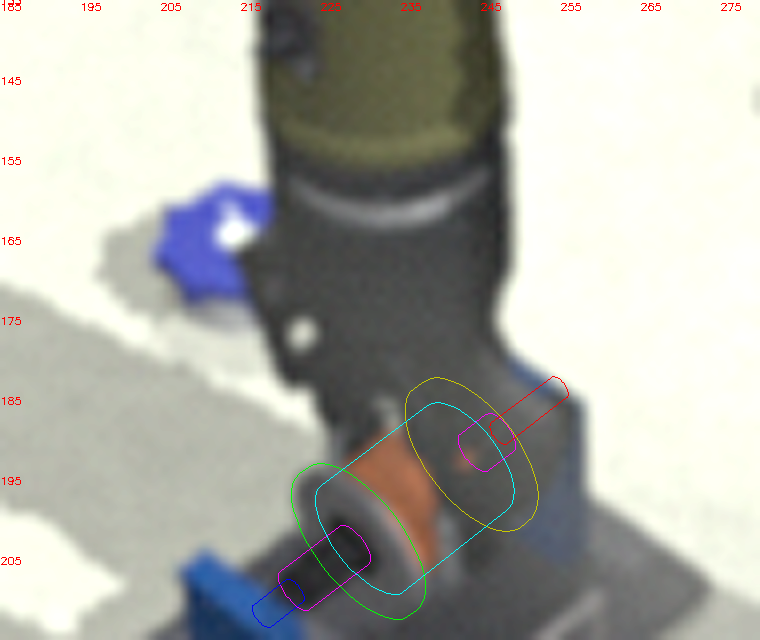

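View pics/ovtop8.png

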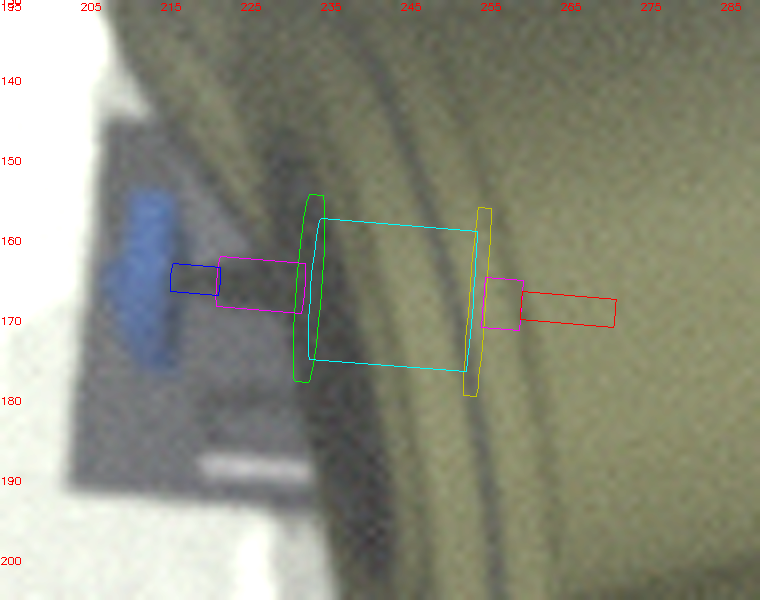

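Level now, with the stub between the cheeks and below their tops. I'll ease out towards the left cup and watch for contact at the mouth.

```bash
python3 -m creep '[{"hand":0,"travel":[0,0,0.0013],"twist":[0,0,0]},{"hand":0,"travel":[0.0001,0.0012,0.0013],"twist":[0,0,0]},{"hand":0,"travel":[0.0003,0.0025,0.0013],"twist":[0,0,0]},{"hand":0,"travel":[0.0004,0.0037,0.0013],"twist":[0,0,0]},{"hand":0,"travel":[0.0005,0.005,0.0013],"twist":[0,0,0]},{"hand":0,"travel":[0.0006,0.0062,0.0013],"twist":[0,0,0]},{"hand":0,"travel":[0.0008,0.0075,0.0013],"twist":[0,0,0]},{"hand":0,"travel":[0.0009,0.0087,0.0013],"twist":[0,0,0]},{"hand":0,"travel":[0.0009,0.0087,0.0013],"twist":[0,0,0]}]'
python3 - <<'E'
from plan import *
cur=now(5)
E
```

```text
time_s: 17.0
ee_pos: [0.552, 0.0858, 0.0548]
eef_rot: [121.2, 89.9, 25.6]
contact_force: [-0.2, 12.3, -2.5]
grip_width: 0.502
t 17.25 TCP [0.5519 0.0856 0.0548] sd [0. 0. 0.] | d-frame origin mm [-0.2 -9.7 74.3] tilt 0.06 yawerr -0.22 roll 0.11 | F' [-1.94 12.58 -2.76] T [ 2.524  0.108 -0.094] | stub tip [-0.4 61.2 74.3] g 0.499
```

```bash
python3 -m creep '[{"hand":0,"travel":[0.0001,0.0012,0],"twist":[0,0,0]},{"hand":0,"travel":[0.0003,0.0025,0],"twist":[0,0,0]},{"hand":0,"travel":[0.0004,0.0037,0],"twist":[0,0,0]},{"hand":0,"travel":[0.0005,0.005,0],"twist":[0,0,0]},{"hand":0,"travel":[0.0006,0.0062,0],"twist":[0,0,0]},{"hand":0,"travel":[0.0008,0.0075,0],"twist":[0,0,0]},{"hand":0,"travel":[0.0009,0.0087,0],"twist":[0,0,0]},{"hand":0,"travel":[0.001,0.01,0],"twist":[0,0,0]},{"hand":0,"travel":[0.0012,0.0112,0],"twist":[0,0,0]},{"hand":0,"travel":[0.0013,0.0125,0],"twist":[0,0,0]},{"hand":0,"travel":[0.0013,0.0125,0],"twist":[0,0,0]}]'
python3 - <<'E'
from plan import *
cur=now(5)
E
```

```text
time_s: 18.17
ee_pos: [0.5523, 0.0895, 0.0547]
eef_rot: [73.2, 89.9, -22.5]
contact_force: [0.4, 10.7, -2.9]
grip_width: 0.5
t 18.42 TCP [0.5523 0.0894 0.0547] sd [0. 0. 0.] | d-frame origin mm [-0.2 -5.9 74.2] tilt -0.03 yawerr -0.17 roll 0.09 | F' [-1.47 10.02 -2.87] T [ 2.147  0.111 -0.103] | stub tip [-0.4 65.1 74.1] g 0.497
```

```bash
python3 -m creep '[{"hand":0,"travel":[0.0001,0.0012,0],"twist":[0,0,0]},{"hand":0,"travel":[0.0003,0.0025,0],"twist":[0,0,0]},{"hand":0,"travel":[0.0004,0.0037,0],"twist":[0,0,0]},{"hand":0,"travel":[0.0005,0.005,0],"twist":[0,0,0]},{"hand":0,"travel":[0.0006,0.0062,0],"twist":[0,0,0]},{"hand":0,"travel":[0.0008,0.0075,0],"twist":[0,0,0]},{"hand":0,"travel":[0.0008,0.0075,0],"twist":[0,0,0]}]'
python3 - <<'E'
from plan import *
cur=now(5)
E
```

```text
time_s: 19.0
ee_pos: [0.5525, 0.0918, 0.0546]
eef_rot: [41.7, 89.9, -54.0]
contact_force: [1.1, 9.5, -3.2]
grip_width: 0.501
t 19.25 TCP [0.5525 0.0917 0.0546] sd [0. 0. 0.] | d-frame origin mm [-0.2 -3.6 74.1] tilt -0.09 yawerr -0.14 roll 0.08 | F' [-1.39  9.1  -3.18] T [ 1.888  0.078 -0.086] | stub tip [-0.3 67.4 74. ] g 0.500
```

```bash
python3 -m creep '[{"hand":0,"travel":[0.0001,0.0008,0],"twist":[0,0,0]},{"hand":0,"travel":[0.0002,0.0016,0],"twist":[0,0,0]},{"hand":0,"travel":[0.0003,0.0025,0],"twist":[0,0,0]},{"hand":0,"travel":[0.0004,0.0033,0],"twist":[0,0,0]},{"hand":0,"travel":[0.0004,0.0037,0],"twist":[0,0,0]},{"hand":0,"travel":[0.0004,0.0037,0],"twist":[0,0,0]}]'
python3 - <<'E'
from plan import *
cur=now(5)
E
```

```text
time_s: 19.75
ee_pos: [0.5526, 0.0921, 0.0546]
eef_rot: [18.4, 89.8, -77.4]
contact_force: [0.2, 7.2, -2.1]
grip_width: 0.498
t 20.00 TCP [0.5526 0.0921 0.0546] sd [0. 0. 0.] | d-frame origin mm [-0.2 -3.1 74.1] tilt -0.17 yawerr -0.10 roll 0.06 | F' [-1.33  7.96 -2.92] T [ 1.631  0.084 -0.041] | stub tip [-0.3 67.9 73.9] g 0.501
```

The stub has reached the left floor: the hand moved 0.45 of 1.5 mm and the force is falling below the spring force. I'll unload the hand until its axial force is about zero.

```bash
python3 -m creep '[{"hand":0,"travel":[0.0001,0.0012,0],"twist":[0,0,0]},{"hand":0,"travel":[0.0003,0.0025,0],"twist":[0,0,0]},{"hand":0,"travel":[0.0004,0.0037,0],"twist":[0,0,0]},{"hand":0,"travel":[0.0004,0.0037,0],"twist":[0,0,0]},{"hand":0,"travel":[0.0004,0.0037,0],"twist":[0,0,0]}]'
python3 - <<'E'
from plan import *
cur=now(5)
E
```

```text
time_s: 20.42
ee_pos: [0.5525, 0.0922, 0.0546]
eef_rot: [6.5, 89.7, -89.3]
contact_force: [-0.1, 6.2, -1.0]
grip_width: 0.497
t 20.67 TCP [0.5525 0.0921 0.0546] sd [0. 0. 0.] | d-frame origin mm [-0.2 -3.1 74.1] tilt -0.29 yawerr -0.06 roll 0.03 | F' [-0.75  5.75 -1.68] T [1.244 0.106 0.03 ] | stub tip [-0.3 67.9 73.7] g 0.497
```

```bash
python3 -m creep '[{"hand":0,"travel":[0.0001,0.0015,0],"twist":[0.0004,0,0]},{"hand":0,"travel":[0.0003,0.003,0],"twist":[0.0008,-0.0001,0]},{"hand":0,"travel":[0.0004,0.0045,0],"twist":[0.0012,-0.0001,0]},{"hand":0,"travel":[0.0006,0.006,0],"twist":[0.0016,-0.0002,0]},{"hand":0,"travel":[0.0008,0.0075,0],"twist":[0.002,-0.0002,0]},{"hand":0,"travel":[0.0009,0.0092,0],"twist":[0.0024,-0.0002,0]},{"hand":0,"travel":[0.0009,0.0092,0],"twist":[0.0024,-0.0002,0]},{"hand":0,"travel":[0.0009,0.0092,0],"twist":[0.0024,-0.0002,0]}]'
python3 - <<'E'
from plan import *
cur=now(5)
E
python3 look.py 9 -0.001 0.0005 0
```

```text
time_s: 21.33
ee_pos: [0.5525, 0.0923, 0.0545]
eef_rot: [-15.8, 89.9, -111.7]
contact_force: [0.5, -0.2, 3.4]
grip_width: 0.502
t 21.58 TCP [0.5524 0.0924 0.0544] sd [0. 0. 0.] | d-frame origin mm [-0.3 -2.9 73.9] tilt -0.14 yawerr 0.08 roll -0.04 | F' [ 0.05 -1.27  4.48] T [-0.234  0.066  0.242] | stub tip [-0.2 68.1 73.8] g 0.497
t 21.58 pos [0.5524 0.0924 0.0544] x [-0.001  -0.0023 -1.    ] y [ 9.946e-01 -1.033e-01 -8.000e-04] yawY -5.93 F [ 0.69 -2.24  4.62] M [-0.386  0.046  0.225] g 0.497
c [0.5526 0.0934 0.0739] Y [-0.1033 -0.9946  0.0023]
t 21.68 pos [0.5524 0.0924 0.0544] x [-0.0011 -0.0023 -1.    ] y [ 9.946e-01 -1.033e-01 -9.000e-04] yawY -5.93 F [-0.83 -2.98  4.65] M [-0.537  0.035  0.26 ] g 0.500
```

View pics/ovside9.png

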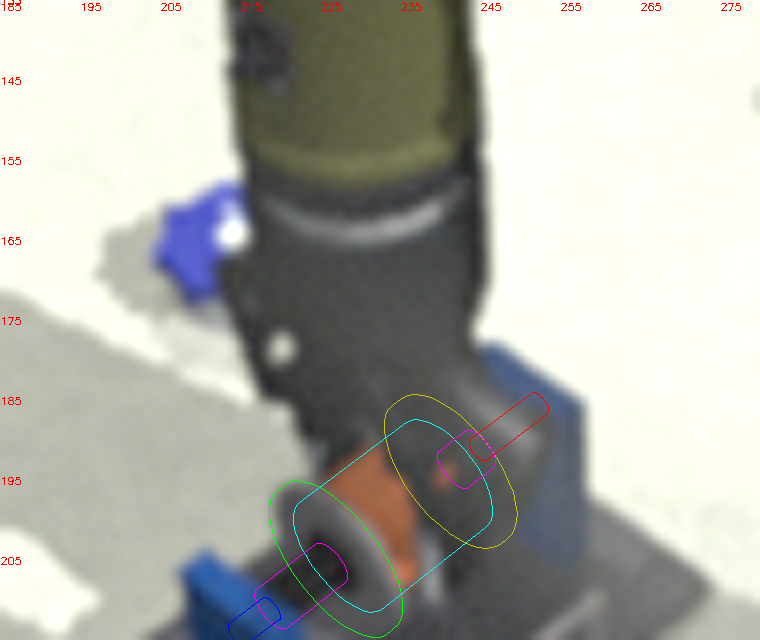

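View pics/ovtop9.png

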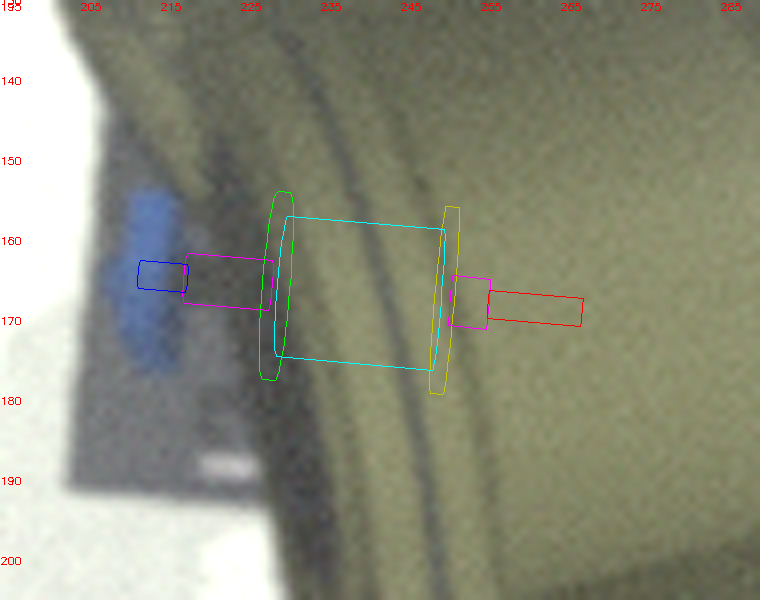

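Position is locked and axial force is about zero, with the hand pressing a few N down on the cups. I'll relax that before letting go.

```bash
python3 -m creep '[{"hand":0,"travel":[-0.0001,-0.001,0.001],"twist":[0,0,0]},{"hand":0,"travel":[-0.0003,-0.0025,0.002],"twist":[0,0,0]},{"hand":0,"travel":[-0.0003,-0.0025,0.003],"twist":[0,0,0]},{"hand":0,"travel":[-0.0003,-0.0025,0.003],"twist":[0,0,0]}]'
python3 - <<'E'
from plan import *
cur=now(6)
E
```

```text
time_s: 22.02
ee_pos: [0.5524, 0.0924, 0.0547]
eef_rot: [-55.3, 89.9, -151.2]
contact_force: [2.4, -1.7, -7.6]
grip_width: 0.501
t 22.32 TCP [0.5524 0.0924 0.0549] sd [0.     0.     0.0001] | d-frame origin mm [-0.4 -2.9 74.4] tilt -0.05 yawerr 0.06 roll -0.06 | F' [  3.96  -1.12 -10.33] T [-0.397 -0.753  0.048] | stub tip [-0.3 68.1 74.3] g 0.496
```

```bash
python3 -m creep '[{"hand":0,"travel":[0,-0.0005,-0.001],"twist":[0,0,0]},{"hand":0,"travel":[0,-0.0008,-0.0021],"twist":[0,0,0]},{"hand":0,"travel":[0,-0.0008,-0.0021],"twist":[0,0,0]},{"hand":0,"travel":[0,-0.0008,-0.0021],"twist":[0,0,0]}]'
python3 - <<'E'
from plan import *
cur=now(6)
E
```

```text
time_s: 22.65
ee_pos: [0.5524, 0.0924, 0.0548]
eef_rot: [-40.6, 90.0, -136.5]
contact_force: [3.0, -1.3, -7.7]
grip_width: 0.499
t 22.95 TCP [0.5524 0.0924 0.0548] sd [0. 0. 0.] | d-frame origin mm [-0.4 -2.9 74.3] tilt -0.03 yawerr 0.03 roll -0.03 | F' [ 2.81 -0.91 -7.1 ] T [-0.291 -0.636 -0.041] | stub tip [-0.3 68.1 74.3] g 0.498
```

```bash
python3 -m creep '[{"hand":0,"travel":[0.0006,-0.0003,-0.0015],"twist":[0,0,0]},{"hand":0,"travel":[0.0012,-0.0005,-0.0032],"twist":[0,0,0]},{"hand":0,"travel":[0.0012,-0.0005,-0.0032],"twist":[0,0,0]},{"hand":0,"travel":[0.0012,-0.0005,-0.0032],"twist":[0,0,0]}]'
python3 - <<'E'
from plan import *
cur=now(6)
E
```

```text
time_s: 23.28
ee_pos: [0.5525, 0.0924, 0.0542]
eef_rot: [-51.9, 89.9, -147.8]
contact_force: [-1.2, -0.7, 6.1]
grip_width: 0.499
t 23.58 TCP [0.5525 0.0924 0.0541] sd [0. 0. 0.] | d-frame origin mm [-0.3 -2.9 73.6] tilt -0.04 yawerr 0.00 roll -0.05 | F' [-0.67 -1.15  6.4 ] T [-0.194  0.14   0.024] | stub tip [-0.3 68.1 73.6] g 0.499
```

```bash
python3 -m creep '[{"hand":0,"travel":[0,-0.0005,0.001],"twist":[0,0,0]},{"hand":0,"travel":[0,-0.0005,0.001],"twist":[0,0,0]},{"hand":0,"travel":[0,-0.0005,0.001],"twist":[0,0,0]}]'
python3 - <<'E'
from plan import *
cur=now(6)
E
```

```text
time_s: 23.83
ee_pos: [0.5525, 0.0924, 0.0541]
eef_rot: [-73.0, 89.9, -168.9]
contact_force: [-0.3, -0.2, 5.4]
grip_width: 0.499
t 24.13 TCP [0.5525 0.0924 0.0541] sd [0. 0. 0.] | d-frame origin mm [-0.3 -3.  73.6] tilt -0.02 yawerr 0.00 roll -0.06 | F' [-1.18 -0.28  6.14] T [-0.024  0.206  0.043] | stub tip [-0.3 68.  73.6] g 0.496
```

```bash
python3 -m creep '[{"hand":0,"travel":[0,0,0.0012],"twist":[0,0,0]},{"hand":0,"travel":[0,0,0.002],"twist":[0,0,0]},{"hand":0,"travel":[0,0,0.002],"twist":[0,0,0]}]'
python3 - <<'E'
from plan import *
cur=now(6)
E
```

```text
time_s: 24.38
ee_pos: [0.5524, 0.0924, 0.0543]
eef_rot: [-81.8, 89.9, -177.7]
contact_force: [-0.2, 1.2, 0.0]
grip_width: 0.499
t 24.68 TCP [0.5525 0.0923 0.0543] sd [0. 0. 0.] | d-frame origin mm [-0.3 -3.  73.8] tilt -0.02 yawerr 0.01 roll -0.08 | F' [-0.28  1.27 -0.67] T [0.251 0.055 0.017] | stub tip [-0.3 68.  73.8] g 0.498
```

By position the rod is now pushed in 4.1 mm, and home is 4 mm. Hand forces are about zero in all axes, so both ends are home. Letting go gradually.

```bash
python3 -m creep '[{"hand":0.54,"travel":[0,0,0],"twist":[0,0,0]},{"hand":0.58,"travel":[0,0,0],"twist":[0,0,0]},{"hand":0.65,"travel":[0,0,0],"twist":[0,0,0]},{"hand":0.75,"travel":[0,0,0],"twist":[0,0,0]},{"hand":0.85,"travel":[0,0,0],"twist":[0,0,0]},{"hand":0.95,"travel":[0,0,0],"twist":[0,0,0]},{"hand":0.95,"travel":[0,0,0],"twist":[0,0,0]},{"hand":0.95,"travel":[0,0,0],"twist":[0,0,0]},{"hand":0.95,"travel":[0,0,0],"twist":[0,0,0]}]'
python3 - <<'E'
from plan import *
cur=now(3)
E
python3 look.py 10 -0.001 0.0005 0
```

```text
time_s: 25.43
ee_pos: [0.5527, 0.0919, 0.0546]
eef_rot: [-47.2, 89.9, -143.1]
contact_force: [-0.3, 1.5, 0.5]
grip_width: 0.944
t 25.58 TCP [0.5527 0.0919 0.0546] sd [0. 0. 0.] | d-frame origin mm [ 0.1 -3.4 74.1] tilt -0.04 yawerr 0.03 roll -0.05 | F' [-0.25 -0.28  0.4 ] T [-0.038 -0.025 -0.034] | stub tip [ 0.1 67.6 74. ] g 0.948
t 25.58 pos [0.5527 0.0919 0.0545] x [-1.e-03 -7.e-04 -1.e+00] y [ 9.947e-01 -1.025e-01 -9.000e-04] yawY -5.88 F [-0.88  0.06  0.58] M [-0.037  0.003 -0.036] g 0.948
c [0.5528 0.0929 0.074 ] Y [-1.025e-01 -9.947e-01  8.000e-04]
t 25.68 pos [0.5527 0.0919 0.0546] x [-1.e-03 -7.e-04 -1.e+00] y [ 9.947e-01 -1.024e-01 -9.000e-04] yawY -5.88 F [-0.77 -0.16  0.16] M [-0.037 -0.034 -0.004] g 0.950
```

View pics/ovside10.png

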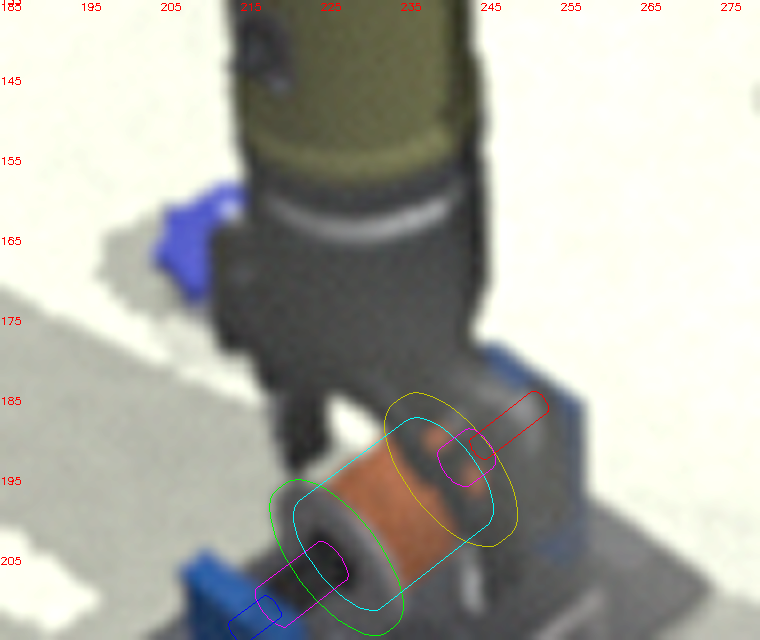

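Fingers are open, the spool stays in place and the hand reads no load. Rising straight up, then moving aside.

```bash
python3 -m creep '[{"hand":0.95,"travel":[0,0,0.02],"twist":[0,0,0]},{"hand":0.95,"travel":[0,0,0.06],"twist":[0,0,0]},{"hand":0.95,"travel":[0,0,0.12],"twist":[0,0,0]},{"hand":0.95,"travel":[0,0,0.2],"twist":[0,0,0]},{"hand":0.95,"travel":[0,0,0.28],"twist":[0,0,0]},{"hand":0.95,"travel":[0,0,0.36],"twist":[0,0,0]},{"hand":0.95,"travel":[0,0,0.42],"twist":[0,0,0]},{"hand":0.95,"travel":[0,-0.08,0.45],"twist":[0,0,0]},{"hand":0.95,"travel":[0,-0.16,0.45],"twist":[0,0,0]},{"hand":0.95,"travel":[0,-0.25,0.45],"twist":[0,0,0]},{"hand":0.95,"travel":[0,-0.34,0.45],"twist":[0,0,0]},{"hand":0.95,"travel":[0,-0.43,0.45],"twist":[0,0,0]},{"hand":0.95,"travel":[0,-0.52,0.45],"twist":[0,0,0]},{"hand":0.95,"travel":[0,-0.6,0.45],"twist":[0,0,0]},{"hand":0.95,"travel":[0,-0.6,0.45],"twist":[0,0,0]},{"hand":0.95,"travel":[0,-0.6,0.45],"twist":[0,0,0]}]'
python3 - <<'E'
from plan import *
from ov import *
# expected home pose: origin y'=-2, z=73..75
t=np.array([0,-1,0]);Y=Rd@t;U=np.array([0,0,1.]);X=np.cross(Y,U);Rm=np.c_[X,Y,U]
c=D+Rd@np.array([0,-.002,.0735])
for n,w in (("side",(185,170,90,75)),("top",(195,130,95,75))):
    i=read_camera(n)["img"];np.save(f"pics/{n}11.npy",i);crop(i,*w,8,f"pics/f{n}11.png");draw(i,n,Rm,c,w,8,f"pics/ov{n}11.png",.067);cv2.imwrite(f"pics/full{n}11.png",i)
E
```

```text
time_s: 27.02
ee_pos: [0.552, -0.1511, 0.2348]
eef_rot: [-27.4, 89.9, -123.6]
contact_force: [-0.3, 0.1, -0.1]
grip_width: 0.946
```

View pics/fside11.png

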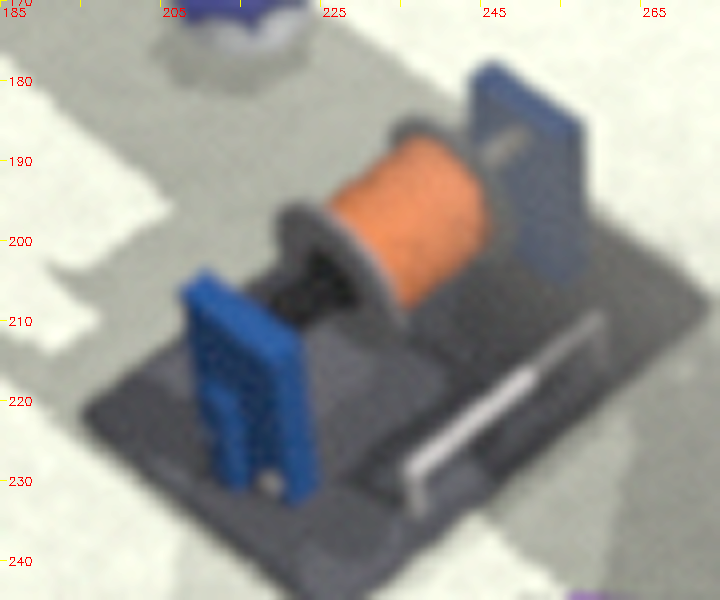

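View pics/ovtop11.png

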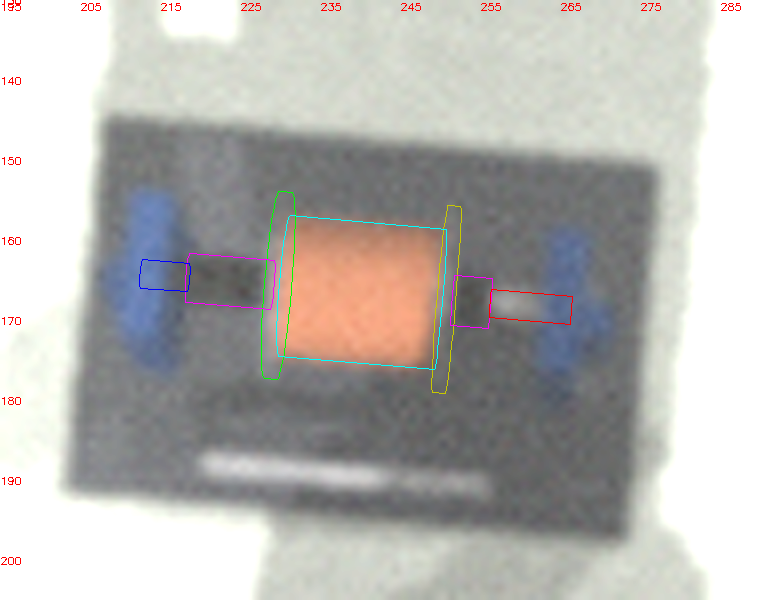

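View pics/ovside11.png

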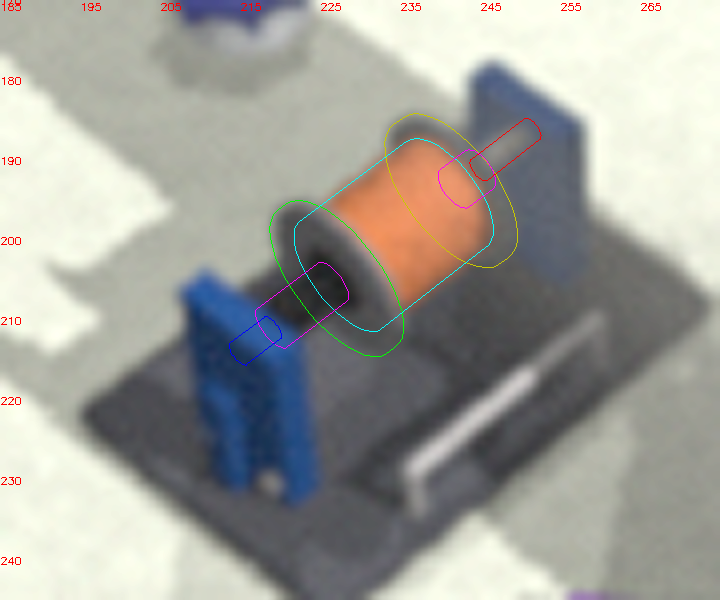

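View pics/fulltop11.png

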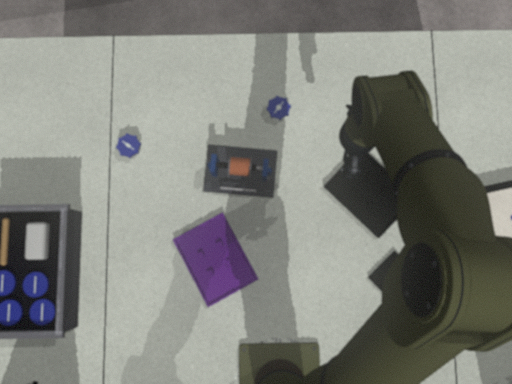

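The spool sits level at the predicted home pose, within about a pixel in both views. The rod enters the right cup (side px 248,187), the stub is in the left cup, and the discs haven't moved (128,146 and 279,107). Handing in.

```bash
python3 - <<'E'
from cell import r
print(r.finish_job())
E
```

```text
the job is handed in; nothing more can be done
None
```

The spool is loaded in the dispenser, with its sprung end in the right cup and its black end in the left, and the job is handed in. It took about 27 s of robot time.

**What I did**
- I gripped the spool by its winding and put the sprung rod into the right cup at a 12.5° tilt.
- I pushed the rod in to about 13.6 mm, with a force of about 13.4 N, which stays short of solid.
- I swung the black end down past the left cheek and eased it out until it sat on its cup floor. I relaxed the hand to about zero force before opening the fingers.

**Last checks**
- **Seating:** by position the rod is pushed in 4.1 mm, against 4 mm when fully home. The spool didn't move when I unloaded the hand, and both camera views match the home pose within about a pixel.
- **Forces:** the largest reading I saw along the spindle was about 13.6 N. While relaxing the hand I briefly pulled up about 7 N and pressed down about 9–10 N on the cups, net of the spool's weight. Both are under the 25 N limit.
- **Bystanders:** both discs are where they were. The arm hid the brass weight in the last view, but I never went near it.

**Disagreements**
- Compression read from position and from spring force differed by about 0.6 mm.
- The right cup's floor was touched about 1 mm beyond where I predicted it.
- The spool's spindle lay along the tray's short side, not the long side I expected from the text.

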